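Fetch the drive from behind the stock

TASK

The bare drive lying at the back of the plywood stock board is wanted. First stand the carton, the red pouch and the mains adaptor, which are in the way, upright on the grey mat; when all three are there, fetch the drive and lay it flat in the middle of the grey tray, lengthwise with the tray. Then stand each of the three back upright in the bay it came from, exactly where and square to the board as it stood. Knock nothing over, and leave the solder reel, the mouse and the side cutters alone.

Things in the scene. Friction and masses are not known exactly. Their poses are not given: they have to be found in the camera images.
- carton: Black upright carton, 58 mm along its x, 135 mm along its y, 173 mm high, 0.34 kg +-30%. Origin at the underside (sides at x = -31 and +27 mm), z up. Stands in one of the three bays, its narrow x along the board's y; grip across the narrow way near the top. Bays are 85 mm apart, so a gripper body may hit a taller neighbour: take taller things first, put lower ones back first.
- pouch: Small stiff red and white upright pouch, rounded at the edges: 31 mm along its x, 76 mm along its y, 88 mm high, 0.06 kg. Origin at the underside (sides at x = -14 and +17 mm), z up. Stands in another bay, its narrow x along the board's y.
- adaptor: Cream mains multi-plug adaptor, sockets up, pins level and pointing to the robot at the start. Solid body 46 mm along its x (-22 to +24 mm), 62 mm along its y (-22 to +40 mm from the origin), 40 mm high, 0.08 kg; the pins reach to y = -40 mm. Origin at the underside, z up. Stands in the third bay, its x along the board's y.
- drive: Flat bare drive, silver with a dark label, 100 mm along its x, 70 mm along its y, 7 mm thick, 0.05 kg. Origin at the centre of its underside. Lies flat on the open back strip of the stock board, its length roughly along the board's y; to be gripped across its 70 mm width, one fingertip going down on the side of the bays, where the things in front leave too little room.
- stock_board: Fixed plywood board, 280 mm along its x (away from the robot), 260 mm along its y, 4 mm thick; origin at the centre of its underside. Three bays in front, centres at x = -60, y = -85, 0, +85 mm, parted by ribs whose tops are 8 mm above the worktop, 4 mm thick (y = -42.5 and +42.5, x = -140 to -40 mm); front lip equally high. Top plain beyond x = -40 mm; the drive lies near x = +60 mm.
- side_mat: Fixed grey mat with a thin dark border, the side area: 340 mm along its x, 130 mm along its y, 3 mm thick, flat. Origin at the centre of its underside. Lies left of the stock board, its length away from the robot. The three things fit on it one behind another along its length, their narrow x along the mat's y.
- drive_tray: Fixed shallow grey open tray, right of the board or left of the mat: 134 mm along its x, 158 mm along its y outside, 12 mm high, walls and floor 4 mm thick. Origin at the centre of its underside. The drive lies right when its 100 mm length runs along the tray's y (the long way).
- spool: Bystander: reel of solder wire with blue flanges, about 60 x 82 x 40 mm, on the worktop where the tray is not (right of the board or left of the mat); origin at its underside. Leave it alone.
- mouse: Bystander: black computer mouse, 108 x 62 x 38 mm, on the worktop behind the stock board; origin at the centre of its underside. Leave it alone.
- cutters: Bystander: small side cutters with red handles, 130 mm long, 47 mm wide, 14 mm high, on the worktop behind the mat; origin at the centre of their underside. Leave them alone.

How it is judged:
By the outcome, as a careful person would: the job done as asked, in the order asked, and still so for the second after the job is handed in, with the robot touching nothing.
It also fails if it takes over 141 s, if anything falls off the work surface, if the arm or the gripper's body presses on something with over 40 N, if the wrist force passes 120 N, or if a joint passes its speed limit or range.

ROBOT

A 6-joint arm with a two-finger parallel gripper is mounted at the origin on a cart in front of the work surface, level with it; the furniture and walls round the work are solid. World frame = base frame: x ahead of the robot, y to its left, z up, the work surface at z = 0. Lengths are in m, angles in rad, forces in N, time in s.
With the tool pointing down it reaches from about 0.4 to 0.925 m from the base axis. Payload 12.5 kg.
Tool frame: the origin (TCP) lies on the centre line of the jaws, within the pads' length; the fingertips stand 17 mm ahead of it and the grasp point (between the pads) lies 2 mm behind it; z points along the fingers, y is the line along which they close (so a half turn about z gives the same grasp; the last joint's range is limited). The gripper opens to 95 mm and grips with 3 to 60 N. Pads are 20 mm wide; open, the fingers measure 119 mm over their backs; the gripper's body (75 mm by 180 mm) begins 59 mm behind the grasp point.
Start: joints at [-1.306, 0.491, 1.559, -0, 1.092, -0.106], TCP at [0.226, -0.583, 0.232] pointing down, gripper open.
Joint ranges: [-3.1, 3.1], [-0.84, 2.19], [0.05, 2.79], [-1.13, 4.28], [0.06, 2.93], [-2.69, 2.69]. Speed limits (rad/s): [2.22, 2.22, 2.79, 3.14, 3.14, 3.14].

INTERFACE

Orientations are given as a unit quaternion [x, y, z, w].
In Python, from rig import ctrl gives the robot as it stands. The module is installed in compiled form; this text tells all that it offers.
- The arm moves only by the shell command python3 -m crank 'ROWS' [FORCE]. ROWS is a JSON object of lists of equal length, an entry for each row: "rotation": the turn, a rotation vector about the tool's x, y, z in units of 5 degrees (1.0 is 5 degrees), a list of three; "offset": the shift along the tool's x, y, z in units of 25 mm (1.0 is 25 mm), a list of three; "claw": the closure, from 0 (fully open) to 1 (shut). A call has 1 to 20 rows; each row shifts and turns the commanded pose from where the row before left it, along the tool's axes as they then stand; what a row does not reach is not made up. A row lasts 1/12 s, in which the tool goes at most 41.7 mm and 7.16 degrees, less where a joint would pass 70% of its speed; a pose out of reach is approached as far as the arm can. A call is refused whole if a number of a shift passes 1 or a number of a turn 1, either way. A call with a gripper value outside its range is refused whole. The fingers move at their own pace and stop on an object; FORCE is the grip in N (left out, the last holds). Time passes only in rows, so rows that do not move let the fingers close. It gives the time, the measured TCP pose, the force, the opening and the grip force at its end, in the units of the state.
- ctrl.read_state(): the state, without advancing time (a new reading comes with each control period).
- ctrl.capture(name): name is "side" or "top" or "wrist"; returns a dict with "color" (420x560x3 uint8, red, green, blue), "z_map" (420x560 float32, m along the optical axis (not along the pixel's ray), 0 where there is no reading), "fx", "fy", "cx", "cy" (pixels), "k1" (the pictures are not rectified: a ray, as slopes to the right and down, at radius r is drawn at 1 + k1 r^2 times it, then the intrinsics apply), "pose" (4x4, takes a point from camera to world coordinates); the wrist camera has in their place "mount" (4x4, takes a point from camera to tool coordinates, whose origin is the TCP and whose axes are the flange's). Camera axes: x right, y up, looking along -z (the intrinsics and any distortion apply to the point x, -y, -z); pixel columns grow to the right and rows downward; lengths in m; the calibration is good to about 2 mm. A picture is of the moment at which its call begins: read the wrist's pose just before it.
- ctrl.finish_job(): hands the job in; it is judged then, once.
The state is a dict: "time_s": time; "joints": joint angles; "qd": joint speeds; "joint_torque": joint torques, N m; "ee_pos": TCP position; "tcp_rot": TCP orientation; "ft_force": force on the tool from outside, world axes, zero at the start; "moment": the same for the moment, N m; "gripper_width": opening from 0.0 (shut) to 1.0 (fully open); "grip_force": force on a finger pad.
Only numpy, scipy, OpenCV 4.12 (cv2) and the standard library are available. Lean on these libraries where they do the work, as an engineer would, in place of code of your own. Each camera call takes 0.05 s, during which the arm holds its last target. There are 200 camera calls.

## Working session

There is one attempt and no reset: what is moved stays moved. The work goes in short steps, Python scripts to look and compute and a shell command to move; the robot and the scene stay as the last step left them, time stands still between calls to the robot, and variables do not carry over. Pictures are saved under pics/ and viewed, at most 14 in all, crops included, and the job is handed in when it is done.

```bash
mkdir -p pics; cat > h.py <<'E'
import numpy as np, cv2
from rig import ctrl
from scipy.spatial.transform import Rotation as R
def pts(c,T=None):
    "world point of every pixel"
    T=c["pose"] if T is None else T; T=np.array(T)
    h,w=c["z_map"].shape; u,v=np.meshgrid(np.arange(w),np.arange(h))
    x=(u-c["cx"])/c["fx"]; y=(v-c["cy"])/c["fy"]
    a,b=x.copy(),y.copy()
    for _ in range(10):
        s=1+c["k1"]*(a*a+b*b); a,b=x/s,y/s
    z=c["z_map"]
    P=np.stack([a*z,-b*z,-z,np.ones_like(z)],-1)@T.T
    P=P[...,:3]; P[z==0]=np.nan
    return P
def save(n,im): cv2.imwrite(f"pics/{n}.png",cv2.cvtColor(im,cv2.COLOR_RGB2BGR))
def wT():
    s=ctrl.read_state(); T=np.eye(4); T[:3,:3]=R.from_quat(s["tcp_rot"]).as_matrix(); T[:3,3]=s["ee_pos"]; return T
E
python3 - <<'E'
from h import *
s=ctrl.read_state(); print({k:np.round(v,3) for k,v in s.items()})
for n in("top","side"):
    c=ctrl.capture(n); save(n,c["color"]); print(n,c["fx"],c["k1"],np.round(c["pose"],3).tolist(),(c["z_map"]==0).mean())
    np.savez(n,**c); P=pts(c); np.save(n+"P.npy",P)
    for r in range(20,420,60): print([tuple(np.round(P[r,q],2)) for q in range(30,560,100)])
c=ctrl.capture("wrist"); print(np.round(c["mount"],3).tolist())
E
```

```text
{'time_s': np.float64(0.0), 'joints': array([-1.306,  0.492,  1.559, -0.   ,  1.092, -0.106]), 'qd': array([ 0.001, -0.002, -0.001,  0.   ,  0.002, -0.   ]), 'joint_torque': array([-2.0000e-03, -6.1264e+01, -2.5818e+01,  6.9000e-02,  4.8000e-02,
       -0.0000e+00]), 'ee_pos': array([ 0.226, -0.582,  0.231]), 'tcp_rot': array([ 0.983,  0.184, -0.   , -0.001]), 'ft_force': array([ 0.462, -0.491,  0.978]), 'moment': array([-0.01 ,  0.04 ,  0.032]), 'grip_force': np.float64(0.0), 'gripper_width': np.float64(0.998)}
top 411.42650270935343 0.04101816571201187 [[0.011, 0.995, -0.097, 0.48], [-1.0, 0.011, -0.007, 0.036], [-0.006, 0.097, 0.995, 1.174], [0.0, 0.0, 0.0, 1.0]] 0.004098639455782313
[(np.float64(0.89), np.float64(0.48), np.float64(0.46)), (np.float64(0.89), np.float64(0.3), np.float64(0.46)), (np.float64(1.03), np.float64(0.15), np.float64(0.22)), (np.float64(0.88), np.float64(-0.05), np.float64(0.48)), (np.float64(1.0), np.float64(-0.3), np.float64(0.28)), (np.float64(1.59), np.float64(-1.16), np.float64(-0.74))]
[(np.float64(0.76), np.float64(0.45), np.float64(0.5)), (np.float6
[... 3928 characters left out ...]
4(-0.06), np.float64(-0.42)), (np.float64(0.5), np.float64(-0.3), np.float64(0.02)), (np.float64(0.73), np.float64(-0.3), np.float64(0.03)), (np.float64(0.92), np.float64(-0.34), np.float64(0.12)), (np.float64(0.8), np.float64(-0.59), np.float64(0.56))]
[(np.float64(-0.33), np.float64(-0.13), np.float64(-0.75)), (np.float64(0.31), np.float64(-0.43), np.float64(0.0)), (np.float64(0.51), np.float64(-0.42), np.float64(0.0)), (np.float64(0.72), np.float64(-0.42), np.float64(0.01)), (np.float64(0.74), np.float64(-0.61), np.float64(0.47)), (np.float64(0.79), np.float64(-0.63), np.float64(0.54))]
[[0.0, 0.967, 0.255, 0.071], [1.0, -0.0, 0.0, 0.0], [0.0, 0.255, -0.967, -0.152], [0.0, 0.0, 0.0, 1.0]]
```

View pics/top.png

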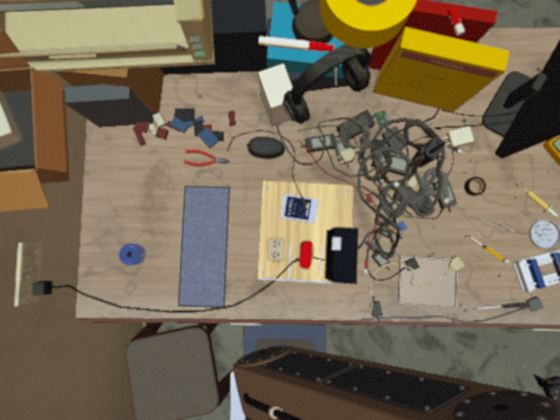

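View pics/side.png

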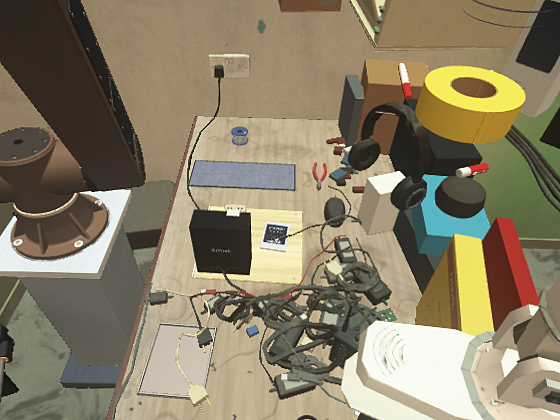

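The top view shows the mat at (204,246), the board around (307,232), the adaptor (276,249), pouch (306,254), carton (342,255), drive (298,208), and the tray at (428,281). The reel is at (131,254). The side view confirms the carton is nearest to that camera, with the tray at (175,360), apparently with a cable or plug over it.

```bash
cat > m.py <<'E'
from h import *
def seg(P,m,name):
    q=P[m]; 
    if len(q)<10: print(name,"few",len(q)); return
    # largest component
    n,l,st,_=cv2.connectedComponentsWithStats(m.astype(np.uint8)); k=1+np.argmax(st[1:,4]); q=P[l==k]
    r=cv2.minAreaRect((q[:,:2]*1000).astype(np.float32))
    print(name,len(q),"c",np.round(r[0],1),"size",np.round(r[1],1),"ang",round(r[2],1),"z",np.round(np.nanpercentile(q[:,2],[5,50,95])*1000,1))
E
python3 - <<'E'
from m import *
for n in("top","side"):
    d=np.load(n+".npz"); P=np.load(n+"P.npy"); C=d["color"].astype(int); X,Y,Z=P[...,0],P[...,1],P[...,2]
    hsv=cv2.cvtColor(d["color"],cv2.COLOR_RGB2HSV).astype(int); H,S,V=hsv[...,0],hsv[...,1],hsv[...,2]
    b=(X>.3)&(X<.8)&(Y>-.45)&(Y<.45); print(n)
    seg(P,b&(Z>.155)&(Z<.19)&(Y>-.25)&(Y<.1),"carton")
    seg(P,b&(Z>.07)&(Z<.1)&(Y>-.08)&(Y<.12),"pouch")
    seg(P,b&(Z>.034)&(Z<.055)&(Y>.0)&(Y<.12)&(X<.55),"adaptor")
    seg(P,b&(Z<.016)&(Z>.003)&(S<75)&(Y>-.1)&(Y<.1)&(X>.5),"drive")
    seg(P,b&(Z<.02)&(Z>-.005)&(S>95)&(V>150)&(Y>-.2)&(Y<.15),"board")
    seg(P,b&(Z<.02)&(C[...,2]>C[...,0]+3)&(Y>.05),"mat")
    seg(P,(X<.6)&(X>.2)&(Y<-.2)&(abs(Z)<.03)&(S<45)&(V>120),"tray")
    if n=="top":
        im=cv2.resize(d["color"][160:320,160:480],None,fx=2.5,fy=2.5,interpolation=cv2.INTER_CUBIC); save("topcrop",im)
        print(hsv[281,428],hsv[230,330],hsv[275,480],np.round(Z[281,400:460:5]*1000))
E
```

```text
top
carton 1416 c [ 472.5 -127.7] size [ 61.  135.3] ang 89.3 z [173.2 176.9 179.9]
pouch 307 c [471.3 -43.5] size [34.5 74.2] ang 86.9 z [79.8 88.8 93.6]
adaptor 356 c [486.1  39.7] size [60.2 43.9] ang 0.6 z [40.3 43.9 47.6]
drive 643 c [603.3 -27.5] size [105.4  77. ] ang 81.3 z [ 5.2 10.8 14.6]
board 25 c [509.2 -51.5] size [38.5 16.4] ang 73.7 z [-0.2  4.1  8.3]
mat 5291 c [494.3 241.7] size [127.7 336.7] ang 88.7 z [-0.6  3.1  6.8]
tray 2141 c [ 371.5 -362.8] size [150.3 222.4] ang 0.2 z [-0.3  4.8 13. ]
[ 12  35 180] [16 92 58] [ 18  61 162] [15.  7. 17.  5.  5.  6.  7. 18.  6.  0.  7.  4.]
side
carton 1455 c [ 471.9 -126.4] size [ 65.5 134.9] ang 88.0 z [159.5 176.5 178.7]
pouch few 0
adaptor 128 c [484.5  46.4] size [30.9 61.3] ang 86.8 z [41.2 44.5 47.3]
drive 1940 c [596.1  -3.8] size [164.3 192.3] ang 0.0 z [ 3.3  5.9 13.4]
board 43 c [ 690.6 -129.3] size [83.6  7.8] ang 63.2 z [ 0.4 15.1 18.9]
mat 2551 c [493. 242.] size [133.3 335.7] ang 88.8 z [1.2 3.8 6.5]
tray 2530 c [ 385.6 -380.4] size [169. 109.] ang 88.6 z [ 1.6  4.2 12. ]
```

View pics/topcrop.png

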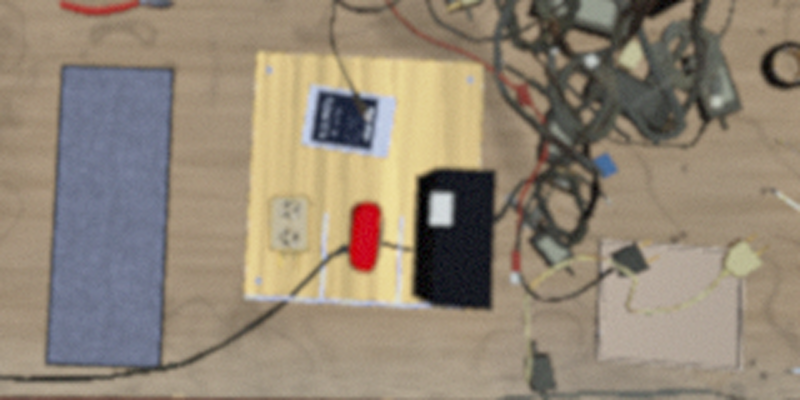

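The crop shows the cables running over the board and the tray's edge. Next I'll move above the board for a wrist view.

```bash
cat > plan.py <<'E'
# usage: plan.py x y z [yaw_deg]  -> rows needed (turn first, then shift); tool down, yaw = heading of tool x
import sys; from h import *
a=list(map(float,sys.argv[1:])); T=wT()
yaw=np.degrees(np.arctan2(T[1,0],T[0,0])); s=ctrl.read_state()
print("pos",np.round(T[:3,3],4),"yaw",round(yaw,2),"tilt z",np.round(T[:3,2],4),"t",s["time_s"],"F",np.round(s["ft_force"],1),"grip",round(float(s["grip_force"]),1),"w",round(float(s["gripper_width"]),3),"j",np.round(s["joints"],2))
if len(a)>=3:
    y=np.radians(a[3] if len(a)>3 else yaw)
    G=np.array([[np.cos(y),np.sin(y),0],[np.sin(y),-np.cos(y),0],[0,0,-1]])
    print("turn/5deg",np.round(np.degrees(R.from_matrix(T[:3,:3].T@G).as_rotvec())/5,3),"shift/25mm",np.round(G.T@(np.array(a[:3])-T[:3,3])/.025,3))
E
python3 plan.py 0.6 -0.05 0.42 -1
```

```text
pos [ 0.2264 -0.5824  0.2312] yaw 21.24 tilt z [-2.e-04  8.e-04 -1.e+00] t 0.15 F [-0.3 -0.4 -0.6] grip 0.0 w 0.999 j [-1.31  0.49  1.56 -0.    1.09 -0.11]
turn/5deg [-1.000e-02  1.000e-03  4.449e+00] shift/25mm [ 14.569 -21.552  -7.552]
```

```bash
python3 -m crank '{"rotation":[[0,0,0.89],[0,0,0.89],[0,0,0.89],[0,0,0.89],[0,0,0.89],[0,0,0],[0,0,0],[0,0,0],[0,0,0],[0,0,0],[0,0,0],[0,0,0],[0,0,0],[0,0,0],[0,0,0],[0,0,0],[0,0,0],[0,0,0],[0,0,0],[0,0,0]],"offset":[[0,0,-0.95],[0,0,-0.95],[0,0,-0.95],[0,0,-0.95],[0,0,-0.95],[0,0,-0.95],[0,0,-0.95],[0,0,-0.9],[0.6,-0.9,0],[0.6,-0.9,0],[0.6,-0.9,0],[0.6,-0.9,0],[0.6,-0.9,0],[0.6,-0.9,0],[0.6,-0.9,0],[0.6,-0.9,0],[0.6,-0.9,0],[0.6,-0.9,0],[0.6,-0.9,0],[0.6,-0.9,0]],"claw":[0,0,0,0,0,0,0,0,0,0,0,0,0,0,0,0,0,0,0,0]}' 30
python3 -m crank '{"rotation":[[0,0,0],[0,0,0],[0,0,0],[0,0,0],[0,0,0],[0,0,0],[0,0,0],[0,0,0],[0,0,0],[0,0,0],[0,0,0],[0,0,0],[0,0,0],[0,0,0],[0,0,0]],"offset":[[0.61,-0.9,0],[0.61,-0.9,0],[0.61,-0.9,0],[0.61,-0.9,0],[0.61,-0.9,0],[0.61,-0.9,0],[0.61,-0.9,0],[0.61,-0.9,0],[0.61,-0.9,0],[0.61,-0.9,0],[0.61,-0.9,0],[0.61,-0.9,0],[0,0,0],[0,0,0],[0,0,0]],"claw":[0,0,0,0,0,0,0,0,0,0,0,0,0,0,0]}'
python3 - <<'E'
from m import *
T=wT(); c=ctrl.capture("wrist"); np.savez("w1",T=T,**c); save("w1",c["color"]); P=pts(c,T@np.array(c["mount"])); np.save("w1P",P)
print(np.round(T,4).tolist(),c["fx"],c["k1"])
E
python3 plan.py
```

```text
time_s: 1.82
ee_pos: [0.4117, -0.3145, 0.4203]
tcp_rot: [1.0, -0.009, -0.0, -0.0]
ft_force: [0.0, 0.4, -0.7]
gripper_width: 0.997
grip_force: 0.0
time_s: 3.07
ee_pos: [0.5986, -0.0492, 0.4201]
tcp_rot: [1.0, -0.009, -0.0, 0.0]
ft_force: [-0.3, 0.3, 0.9]
gripper_width: 1.001
grip_force: 0.0
[[0.9999, -0.0173, -0.0006, 0.5986], [-0.0173, -0.9999, -0.0002, -0.0492], [-0.0006, 0.0002, -1.0, 0.4201], [0.0, 0.0, 0.0, 1.0]] 358.6275141937047 -0.004693257579236863
pos [ 0.5985 -0.0496  0.4203] yaw -1.03 tilt z [-3.e-04 -3.e-04 -1.e+00] t 3.1167 F [ 0.  -0.6  0.4] grip 0.0 w 1.002 j [-0.19  0.33  1.32 -0.    1.49  1.4 ]
```

View pics/w1.png

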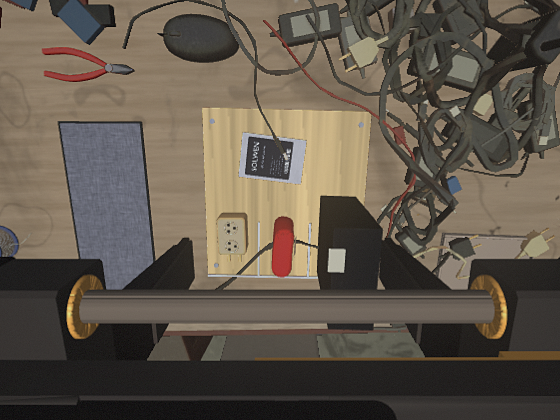

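The wrist view shows the whole board: corners (203,108) and (370,112), front lip near row 276. The drive is at (271,158), the adaptor (231,233), the pouch (283,246), and the carton top between columns 320 and 380. The mat is at (105,200).

```bash
python3 - <<'E'
from m import *
d=np.load("w1.npz"); P=np.load("w1P.npy"); X,Y,Z=[P[...,i] for i in range(3)]
hsv=cv2.cvtColor(d["color"],cv2.COLOR_RGB2HSV).astype(int); H,S,V=[hsv[...,i] for i in range(3)]
print("hsv board",hsv[120,230],"worktop",hsv[200,180],"drive rim",hsv[145,245],"mat",hsv[200,110],"rib",hsv[240,259],"tray",hsv[245,470])
def line(pts,ax):  # fit pts: ax=0: x=a+b*y ; ax=1: y=a+b*x
    p=np.array(pts); p=p[~np.isnan(p).any(1)]; o=1-ax
    for _ in range(3):
        b,a=np.polyfit(p[:,o],p[:,ax],1); r=p[:,ax]-a-b*p[:,o]; p=p[abs(r)<max(.0015,2*r.std())]
    return a,b,r.std(),len(p)
bd=(S>95)&(V>120)
rows=range(125,260,4); L=[];Rr=[]
for r in rows:
    c=np.where(bd[r,180:300])[0]
    if len(c): L.append(P[r,180+c[0]+1])
for r in range(120,190,3):
    c=np.where(bd[r,340:385])[0]
    if len(c): Rr.append(P[r,340+c[-1]-1])
B=[]
for cc in range(215,360,4):
    c=np.where(bd[95:130,cc])[0]
    if len(c): B.append(P[95+c[0]+1,cc])
F=[]
for n,q,ax in(("left",L,1),("right",Rr,1),("back",B,0)):
    a,b,s,k=line(q,ax); mid=.55 if ax else -.04; print(n,"at mid",round((a+b*mid)*1000,1),"slope deg",round(np.degrees(np.arctan(b)),2),"sd",round(s*1e3,2),k,"z",np.round(np.nanmedian(np.array(q)[:,2])*1e3,1))
dr=(Z<.02)&(X>.5)&(X<.68)&(Y>-.1)&(Y<.05)&(S<75); seg(P,cv2.morphologyEx(dr.astype(np.uint8),cv2.MORPH_OPEN,np.ones((5,5)))>0,"drive")
seg(P,(Z>.16)&(Z<.19)&(X>.3)&(X<.6)&(Y>-.25)&(Y<0),"carton")
seg(P,(Z>.07)&(Z<.1)&(Y>-.09)&(Y<0)&(X<.53)&(X>.4),"pouch")
seg(P,(Z>.036)&(Z<.055)&(Y>-.0)&(Y<.1)&(X<.53)&(X>.4),"adaptor")
for n,(u,v) in dict(drive=(245,145),drivel=(272,158),board=(230,190),mat=(110,200),pouch=(283,230),adap=(231,233),cart=(350,230),tray=(470,245),wt=(180,200)).items(): print(n,np.round(np.nanmedian(P[v-2:v+3,u-2:u+3].reshape(-1,3),0)*1e3,1))
E
```

```text
hsv board [ 20  84 176] worktop [ 17  65 149] drive rim [118  16 187] mat [118  28 119] rib [ 30   9 197] tray [30 24 65]
left at mid 61.1 slope deg 6.34 sd 23.73 16 z 4.4
right at mid -170.1 slope deg -9.83 sd 5.98 9 z 4.0
back at mid 679.3 slope deg -3.45 sd 5.95 14 z 15.7
drive 2767 c [603.1 -26.1] size [100.3  71.4] ang 81.4 z [ 8.9 10.7 12.5]
carton 3298 c [ 499.5 -128.3] size [62.4 81.8] ang 88.1 z [170.  175.7 177.2]
pouch 949 c [472.8 -40.9] size [30.3 74.6] ang 85.0 z [78.8 88.5 91.2]
adaptor 1066 c [486.1  39. ] size [44.8 60.9] ang 89.4 z [39.5 43.1 45.1]
drive [624.   14.2  10.6]
drivel [603.2 -27.1  10.9]
board [551.8  42.8   3.2]
mat [538.3 239.8   2.7]
pouch [508.  -43.1  81.8]
adap [492.3  38.5  43.7]
cart [ 537.8 -122.6  175.3]
tray [ 455.8 -348.1   19.8]
wt [535.3 126.3  -0.7]
```

```bash
cat > edges.py <<'E'
from h import *
def edge(P,g,seed,half,ax,n=40):
    """strongest gradient near the pixel line seed=((u,v),(u,v)); search along u (ax=0) or v (ax=1); returns Nx3 robust world pts"""
    (u0,v0),(u1,v1)=seed; o=[]
    for t in np.linspace(.06,.94,n):
        u=u0+(u1-u0)*t; v=v0+(v1-v0)*t; k=np.arange(-half,half+1)
        uu=np.rint(u+k*(ax==0)).astype(int); vv=np.rint(v+k*(ax==1)).astype(int)
        s=np.abs(np.gradient(g[vv,uu])); i=int(np.argmax(s)); o.append(P[vv[i],uu[i]])
    return np.array(o)
def fit(p,along,at):
    "along=0: line runs in x, gives y at x=at; along=1: runs in y, gives x at y=at"
    p=p[~np.isnan(p).any(1)]; a=p[:,along]; b=p[:,1-along]; z=np.median(p[:,2])
    for _ in range(5):
        k=np.polyfit(a,b,1); r=b-np.polyval(k,a); m=abs(r)<=max(.001,1.5*np.median(abs(r))); a,b=a[m],b[m]
    ang=np.degrees(np.arctan(k[0])); ang=ang if along==0 else -ang
    return "pos %.1f yaw %.2f sd %.2f n %d z %.1f"%(np.polyval(k,at)*1e3,ang,np.std(b-np.polyval(k,a))*1e3,len(a),z*1e3)
E
python3 - <<'E'
from edges import *
d=np.load("w1.npz"); P=np.load("w1P.npy"); hsv=cv2.cvtColor(cv2.GaussianBlur(d["color"],(3,3),0),cv2.COLOR_RGB2HSV).astype(float); g=hsv[...,1]+hsv[...,2]
gs=hsv[...,1]
for n,seed,h,ax,al,at in(("left",((203,108),(207,270)),5,0,0,.53),("right",((370,112),(365,195)),6,0,0,.53),("back",((205,108),(368,112)),5,1,1,-.043),
  ("matL",((59,123),(80,280)),6,0,0,.5),("matR",((142,123),(156,285)),6,0,0,.5),("matB",((60,122),(142,122)),6,1,1,.24)):
    print(n,fit(edge(P,g,seed,h,ax),al,at))
m=(hsv[...,1]<40)&(hsv[...,2]>170)
for n,u0,u1 in(("ribL",250,268),("ribR",302,318)):
    q=P[222:275,u0:u1][m[222:275,u0:u1]]; print(n,len(q),fit(q,0,.45))
q=P[270:282,208:318][m[270:282,208:318]]; print("lip",len(q),fit(q,1,-.043) if len(q)>5 else "")
E
```

```text
left pos 84.8 yaw -1.99 sd 0.50 n 19 z 1.2
right pos -175.4 yaw -1.81 sd 0.46 n 23 z 2.3
back pos 677.3 yaw -2.30 sd 0.44 n 36 z -0.2
matL pos 307.4 yaw -1.30 sd 0.44 n 19 z 3.0
matR pos 177.6 yaw -1.30 sd 0.31 n 25 z 1.3
matB pos 663.9 yaw -1.10 sd 0.02 n 40 z 2.0
ribL 89 pos -0.0 yaw -2.12 sd 0.84 n 89 z 7.2
ribR 88 pos -84.4 yaw -2.17 sd 0.57 n 53 z 7.2
lip 99 pos 399.6 yaw -2.38 sd 0.43 n 51 z 7.7
```

```bash
python3 plan.py 0.472 -0.1275 0.155 -2.1
```

```text
pos [ 0.5985 -0.0496  0.4203] yaw -1.03 tilt z [-3.e-04 -3.e-04 -1.e+00] t 3.1167 F [ 0.  -0.6  0.4] grip 0.0 w 1.002 j [-0.19  0.33  1.32 -0.    1.49  1.4 ]
turn/5deg [0.003 0.003 0.214] shift/25mm [-4.942  3.3   10.613]
```

```bash
python3 -m crank '{"rotation":[[0,0,0.214],[0,0,0],[0,0,0],[0,0,0],[0,0,0],[0,0,0],[0,0,0],[0,0,0],[0,0,0],[0,0,0],[0,0,0],[0,0,0],[0,0,0],[0,0,0],[0,0,0],[0,0,0],[0,0,0],[0,0,0]],"offset":[[0,0,0],[-0.82,0.55,0],[-0.82,0.55,0],[-0.82,0.55,0],[-0.82,0.55,0],[-0.83,0.55,0],[-0.83,0.55,0],[0,0,0.9],[0,0,0.9],[0,0,0.9],[0,0,0.9],[0,0,0.9],[0,0,0.9],[0,0,0],[0,0,0],[0,0,0],[0,0,0],[0,0,0]],"claw":[0,0,0,0,0,0,0,0,0,0,0,0,0,0,0,0,0,0]}'
python3 plan.py 0.472 -0.1275 0.155 -2.1
python3 - <<'E'
from edges import *
T=wT(); c=ctrl.capture("wrist"); save("w2",c["color"]); P=pts(c,T@np.array(c["mount"])); np.save("w2P",P)
Z=P[...,2]; q=P[(Z>.165)&(Z<.185)&(P[...,1]<-.07)&(P[...,1]>-.2)&(P[...,0]>.36)&(P[...,0]<.56)]
print(len(q),np.percentile(q,[1,50,99],axis=0).round(4))
# side edges per x slice
bx=np.arange(.40,.545,.006)
s=[(x,*np.percentile(q[abs(q[:,0]-x)<.003][:,1],[1,99])) for x in bx if (abs(q[:,0]-x)<.003).sum()>30]
s=np.array(s); print(len(s),[ (np.degrees(np.arctan(np.polyfit(s[:,0],s[:,i],1)[0])).round(2),np.median(s[:,i]).round(4)) for i in(1,2)])
E
```

```text
time_s: 4.62
ee_pos: [0.4728, -0.1272, 0.2866]
tcp_rot: [1.0, -0.018, 0.001, 0.0]
ft_force: [-0.2, -0.3, 0.0]
gripper_width: 0.998
grip_force: 0.0
pos [ 0.4728 -0.1272  0.2866] yaw -2.09 tilt z [ 2.e-03 -9.e-04 -1.e+00] t 4.6167 F [-0.2 -0.3  0. ] grip 0.0 w 0.998 j [-0.4   0.24  1.81 -0.    1.1   1.21]
turn/5deg [ 0.01  -0.023  0.002] shift/25mm [-0.031  0.014  5.264]
13064 [[ 0.4087 -0.1582  0.1742]
 [ 0.4811 -0.1289  0.1759]
 [ 0.539  -0.0992  0.1776]]
23 [(np.float64(-2.33), np.float64(-0.1572)), (np.float64(-0.99), np.float64(-0.0998))]
```

View pics/w2.png

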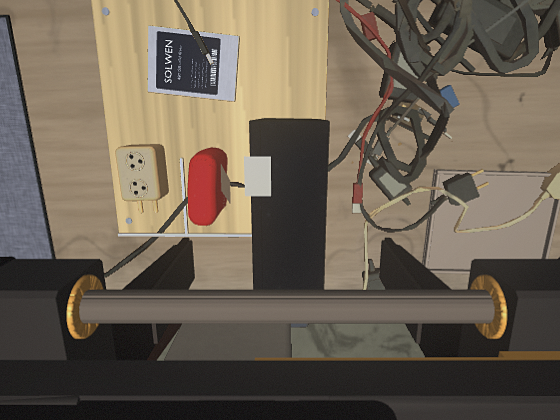

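The carton's top lies between columns 250 and 328, centred at y≈-0.1285 and x≈0.472 at z 0.176, square to the fingers. I'll descend and grip it.

```bash
python3 -m crank '{"rotation":[[0,0,0],[0,0,0],[0,0,0],[0,0,0],[0,0,0],[0,0,0],[0,0,0],[0,0,0],[0,0,0],[0,0,0],[0,0,0],[0,0,0],[0,0,0],[0,0,0],[0,0,0]],"offset":[[-0.03,0.05,0.87],[0,0,0.88],[0,0,0.88],[0,0,0.88],[0,0,0.88],[0,0,0.87],[0,0,0],[0,0,0],[0,0,0],[0,0,0],[0,0,0],[0,0,0],[0,0,0],[0,0,0],[0,0,0]],"claw":[0,0,0,0,0,0,0,0,1,1,1,1,1,1,1]}' 35
python3 plan.py 0.401 0.244 0.29 -1.3
```

```text
time_s: 5.92
ee_pos: [0.4718, -0.1282, 0.1541]
tcp_rot: [1.0, -0.018, 0.0, 0.0]
ft_force: [-0.7, -0.3, 3.6]
gripper_width: 0.613
grip_force: 35.0
pos [ 0.4718 -0.1282  0.1541] yaw -2.07 tilt z [ 3.e-04 -2.e-04 -1.e+00] t 5.9167 F [-0.7 -0.3  3.6] grip 35.0 w 0.613 j [-0.4   0.41  1.97 -0.    0.76  1.21]
turn/5deg [ 0.002 -0.004 -0.155] shift/25mm [ -3.168 -14.82   -5.436]
```

```bash
python3 -m crank '{"rotation":[[0,0,0],[0,0,0],[0,0,0],[0,0,0],[0,0,0],[0,0,0],[0,0,0],[0,0,-0.155],[0,0,0],[0,0,0],[0,0,0],[0,0,0],[0,0,0],[0,0,0],[0,0,0],[0,0,0],[0,0,0],[0,0,0],[0,0,0],[0,0,0]],"offset":[[0,0,-0.3],[0,0,-0.8],[0,0,-0.9],[0,0,-0.9],[0,0,-0.9],[0,0,-0.9],[0,0,-0.7],[0,-0.3,0],[-0.1,-0.7,0],[-0.2,-0.9,0],[-0.2,-0.9,0],[-0.2,-0.9,0],[-0.2,-0.9,0],[-0.2,-0.9,0],[-0.2,-0.9,0],[-0.2,-0.9,0],[-0.2,-0.9,0],[-0.2,-0.9,0],[-0.2,-0.9,0],[-0.2,-0.9,0]],"claw":[1,1,1,1,1,1,1,1,1,1,1,1,1,1,1,1,1,1,1,1]}'
python3 -m crank '{"rotation":[[0,0,0],[0,0,0],[0,0,0],[0,0,0],[0,0,0],[0,0,0],[0,0,0],[0,0,0]],"offset":[[-0.2,-0.9,0],[-0.2,-0.9,0],[-0.2,-0.9,0],[-0.17,-0.82,0],[-0.1,-0.4,0],[0,0,0],[0,0,0],[0,0,0]],"claw":[1,1,1,1,1,1,1,1]}'
python3 plan.py 0.401 0.244 0.155 -1.3
```

```text
time_s: 7.58
ee_pos: [0.4193, 0.1469, 0.2878]
tcp_rot: [1.0, -0.011, -0.001, 0.0]
ft_force: [0.7, 1.0, -3.3]
gripper_width: 0.615
grip_force: 35.0
time_s: 8.25
ee_pos: [0.4009, 0.2434, 0.2884]
tcp_rot: [1.0, -0.011, -0.0, 0.0]
ft_force: [-0.1, 0.5, -3.2]
gripper_width: 0.612
grip_force: 35.0
pos [0.4009 0.2434 0.2884] yaw -1.3 tilt z [-7.e-04 -7.e-04 -1.e+00] t 8.25 F [-0.1  0.5 -3.2] grip 35.0 w 0.612 j [ 0.4   0.21  1.84 -0.    1.09  2.  ]
turn/5deg [0.008 0.008 0.001] shift/25mm [ 5.000e-03 -2.500e-02  5.337e+00]
```

```bash
python3 -m crank '{"rotation":[[0,0,0],[0,0,0],[0,0,0],[0,0,0],[0,0,0],[0,0,0],[0,0,0],[0,0,0],[0,0,0],[0,0,0],[0,0,0]],"offset":[[0,0,0.6],[0,0,0.8],[0,0,0.9],[0,0,0.9],[0,0,0.9],[0,0,0.7],[0,0,0.4],[0,0,0.1],[0,0,0.06],[0,0,0],[0,0,0]],"claw":[1,1,1,1,1,1,1,1,1,1,1]}'
```

```text
time_s: 9.17
ee_pos: [0.4014, 0.2439, 0.1556]
tcp_rot: [1.0, -0.012, 0.001, -0.0]
ft_force: [-0.8, 0.1, -3.6]
gripper_width: 0.617
grip_force: 35.0
```

```bash
python3 -m crank '{"rotation":[[0,0,0],[0,0,0],[0,0,0],[0,0,0]],"offset":[[0,0,0.05],[0,0,0.04],[0,0,0],[0,0,0]],"claw":[1,1,1,1]}'; python3 -m crank '{"rotation":[[0,0,0],[0,0,0],[0,0,0],[0,0,0],[0,0,0],[0,0,0]],"offset":[[0,0,0],[0,0,0],[0,0,0],[0,0,0],[0,0,0],[0,0,0]],"claw":[0.7,0.3,0,0,0,0]}';python3 plan.py 0.473 -0.043 0.30 -2.1
```

```text
time_s: 9.5
ee_pos: [0.4014, 0.2441, 0.1531]
tcp_rot: [1.0, -0.011, 0.001, -0.0]
ft_force: [0.0, -1.7, 4.1]
gripper_width: 0.613
grip_force: 35.0
time_s: 10.0
ee_pos: [0.4009, 0.244, 0.1525]
tcp_rot: [1.0, -0.011, -0.0, 0.0]
ft_force: [0.3, -0.0, 0.4]
gripper_width: 0.908
grip_force: 0.0
pos [0.4009 0.244  0.1525] yaw -1.3 tilt z [-2.e-04 -2.e-04 -1.e+00] t 10.0 F [ 0.3 -0.   0.4] grip 0.0 w 0.908 j [ 0.41  0.38  2.02 -0.    0.74  2.  ]
turn/5deg [0.002 0.003 0.16 ] shift/25mm [ 3.302 11.368 -5.9  ]
```

```bash
python3 -m crank '{"rotation":[[0,0,0],[0,0,0],[0,0,0],[0,0,0],[0,0,0],[0,0,0.16],[0,0,0],[0,0,0],[0,0,0],[0,0,0],[0,0,0],[0,0,0],[0,0,0],[0,0,0],[0,0,0],[0,0,0],[0,0,0],[0,0,0],[0,0,0],[0,0,0]],"offset":[[0,0,-0.4],[0,0,-0.9],[0,0,-0.9],[0,0,-0.9],[0,0,-0.9],[0,0,0],[0.27,0.95,0],[0.27,0.95,0],[0.27,0.95,0],[0.27,0.95,0],[0.27,0.95,0],[0.27,0.95,0],[0.28,0.95,0],[0.28,0.95,0],[0.28,0.95,0],[0.28,0.95,0],[0.28,0.95,0],[0.28,0.92,0],[0,0,0],[0,0,0]],"claw":[0,0,0,0,0,0,0,0,0,0,0,0,0,0,0,0,0,0,0,0]}'
python3 plan.py 0.473 -0.043 0.07 -2.1
cat > obj.py <<'E'
import sys; from edges import *
n=sys.argv[1]; x0,x1,y0,y1,z0,z1=map(float,sys.argv[2:8])
T=wT(); c=ctrl.capture("wrist"); save(n,c["color"]); P=pts(c,T@np.array(c["mount"])); np.save(n+"P",P); np.savez(n,T=T,**c)
q=P[(P[...,0]>x0)&(P[...,0]<x1)&(P[...,1]>y0)&(P[...,1]<y1)&(P[...,2]>z0)&(P[...,2]<z1)]
print(len(q),"1/50/99%",np.percentile(q,[1,50,99],axis=0).round(4).tolist(), "rect",cv2.minAreaRect((q[:,:2]*1000).astype(np.float32)))
bx=np.arange(q[:,0].min(),q[:,0].max(),.005)
s=np.array([(x,*np.percentile(q[abs(q[:,0]-x)<.0025][:,1],[2,98])) for x in bx if (abs(q[:,0]-x)<.0025).sum()>20])
k=len(s)//5; m=s[k:-k]
for i in(1,2): print("side",np.degrees(np.arctan(np.polyfit(m[:,0],m[:,i],1)[0])).round(2),np.median(m[:,i]).round(4))
E
python3 obj.py w3 .41 .54 -.075 -.01 .05 .11
```

```text
time_s: 11.67
ee_pos: [0.4729, -0.0438, 0.2519]
tcp_rot: [1.0, -0.02, -0.001, -0.0]
ft_force: [-0.1, -0.4, -0.7]
gripper_width: 1.0
grip_force: 0.0
pos [ 0.4729 -0.0438  0.2519] yaw -2.23 tilt z [-1.e-03  2.e-04 -1.e+00] t 11.6667 F [-0.1 -0.4 -0.7] grip 0.0 w 1.0 j [-0.23  0.25  1.89 -0.    1.    1.38]
turn/5deg [-0.002  0.012 -0.027] shift/25mm [ 3.000e-03 -3.300e-02  7.276e+00]
2542 1/50/99% [[0.4385, -0.0605, 0.0553], [0.4774, -0.0417, 0.0885], [0.5099, -0.026, 0.0919]] rect ((472.3345031738281, -43.03809356689453), (34.38611602783203, 76.70651245117188), 86.36263275146484)
side -9.52 -0.0599
side -5.06 -0.0264
```

View pics/w3.png

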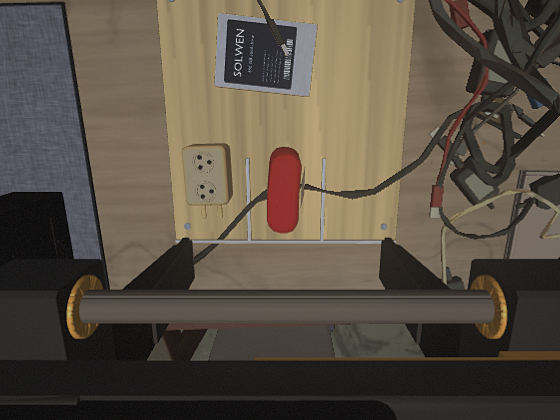

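The carton stands on the mat's near end at (30,230). The pouch spans (267–300, 148–233), centred at (0.472,-0.043), top at 0.09. I'll grip it next.

```bash
python3 -m crank '{"rotation":[[0,0,0],[0,0,0],[0,0,0],[0,0,0],[0,0,0],[0,0,0],[0,0,0],[0,0,0],[0,0,0],[0,0,0],[0,0,0],[0,0,0],[0,0,0],[0,0,0],[0,0,0],[0,0,0],[0,0,0],[0,0,0]],"offset":[[0,-0.03,0.5],[0,0,0.9],[0,0,0.9],[0,0,0.9],[0,0,0.9],[0,0,0.9],[0,0,0.9],[0,0,0.9],[0,0,0.7],[0,0,0.17],[0,0,0],[0,0,0],[0,0,0],[0,0,0],[0,0,0],[0,0,0],[0,0,0],[0,0,0]],"claw":[0.3,0.3,0.3,0.3,0.3,0.3,0.3,0.3,0.3,0.3,0.3,0.3,0.6,1,1,1,1,1]}' 15
python3 plan.py 0.519 0.242 0.18 -1.3
```

```text
time_s: 13.22
ee_pos: [0.4731, -0.0424, 0.0611]
tcp_rot: [1.0, -0.018, 0.0, 0.0]
ft_force: [-0.4, -0.8, -0.3]
gripper_width: 0.335
grip_force: 0.1
pos [ 0.4731 -0.0424  0.0611] yaw -2.11 tilt z [ 4.e-04 -1.e-04 -1.e+00] t 13.2167 F [-0.4 -0.8 -0.3] grip 0.1 w 0.335 j [-0.23  0.55  2.08 -0.    0.51  1.38]
turn/5deg [ 0.001 -0.004 -0.162] shift/25mm [  1.578 -11.413  -4.758]
```

```bash
python3 -m crank '{"rotation":[[0,0,0],[0,0,0],[0,0,0]],"offset":[[0,0,0],[0,0,0],[0,0,0]],"claw":[1,1,1]}'
python3 plan.py 0.519 0.242 0.18 -1.3
```

```text
time_s: 13.47
ee_pos: [0.4731, -0.0424, 0.061]
tcp_rot: [1.0, -0.018, 0.0, 0.0]
ft_force: [-1.8, -0.5, 4.1]
gripper_width: 0.332
grip_force: 14.9
pos [ 0.4731 -0.0424  0.061 ] yaw -2.1 tilt z [ 3.e-04 -2.e-04 -1.e+00] t 13.4667 F [-1.8 -0.5  4.1] grip 14.9 w 0.332 j [-0.23  0.55  2.08 -0.    0.51  1.38]
turn/5deg [ 0.002 -0.003 -0.161] shift/25mm [  1.577 -11.413  -4.758]
```

```bash
python3 -m crank '{"rotation":[[0,0,0],[0,0,0],[0,0,0],[0,0,0],[0,0,0],[0,0,0],[0,0,-0.16],[0,0,0],[0,0,0],[0,0,0],[0,0,0],[0,0,0],[0,0,0],[0,0,0],[0,0,0],[0,0,0],[0,0,0],[0,0,0],[0,0,0],[0,0,0]],"offset":[[0,0,-0.3],[0,0,-0.9],[0,0,-0.9],[0,0,-0.9],[0,0,-0.9],[0,0,-0.86],[0,0,0],[0.07,-0.5,0],[0.14,-0.9,0],[0.14,-0.95,0],[0.14,-0.95,0],[0.14,-0.95,0],[0.14,-0.95,0],[0.14,-0.95,0],[0.14,-0.95,0],[0.14,-0.95,0],[0.14,-0.95,0],[0.14,-0.95,0],[0.14,-0.95,0],[0.1,-0.51,0]],"claw":[1,1,1,1,1,1,1,1,1,1,1,1,1,1,1,1,1,1,1,1]}'
python3 -m crank '{"rotation":[[0,0,0],[0,0,0]],"offset":[[0,0,0],[0,0,0]],"claw":[1,1]}'
python3 plan.py 0.522 0.242 0.063 -1.3
```

```text
time_s: 15.13
ee_pos: [0.5221, 0.2439, 0.1792]
tcp_rot: [1.0, -0.011, -0.0, 0.0]
ft_force: [0.4, -0.9, -1.5]
gripper_width: 0.334
grip_force: 14.9
time_s: 15.3
ee_pos: [0.5219, 0.2418, 0.1793]
tcp_rot: [1.0, -0.011, -0.001, 0.0]
ft_force: [-0.7, 0.2, -1.1]
gripper_width: 0.334
grip_force: 14.9
pos [0.5219 0.2418 0.1793] yaw -1.23 tilt z [-1.e-03 -6.e-04 -1.e+00] t 15.3 F [-0.7  0.2 -1.1] grip 14.9 w 0.334 j [ 0.32  0.48  1.74 -0.    0.92  1.91]
turn/5deg [0.007 0.012 0.015] shift/25mm [ 0.005 -0.006  4.65 ]
```

```bash
python3 -m crank '{"rotation":[[0,0,0],[0,0,0],[0,0,0],[0,0,0],[0,0,0],[0,0,0],[0,0,0],[0,0,0],[0,0,0],[0,0,0],[0,0,0],[0,0,0]],"offset":[[0,0,0.5],[0,0,0.9],[0,0,0.9],[0,0,0.9],[0,0,0.8],[0,0,0.5],[0,0,0.15],[0,0,0.06],[0,0,0.03],[0,0,0.03],[0,0,0],[0,0,0]],"claw":[1,1,1,1,1,1,1,1,1,1,1,1]}'; python3 plan.py
```

```text
time_s: 16.3
ee_pos: [0.5225, 0.2419, 0.0613]
tcp_rot: [1.0, -0.011, 0.001, -0.0]
ft_force: [0.5, -0.0, -1.5]
gripper_width: 0.333
grip_force: 14.9
pos [0.5225 0.2419 0.0613] yaw -1.3 tilt z [ 1.1e-03  2.0e-04 -1.0e+00] t 16.3 F [ 0.5 -0.  -1.5] grip 14.9 w 0.333 j [ 0.32  0.64  1.83 -0.    0.66  1.91]
```

```bash
python3 -m crank '{"rotation":[[0,0,0],[0,0,0],[0,0,0],[0,0,0]],"offset":[[0,0,0.04],[0,0,0.02],[0,0,0],[0,0,0]],"claw":[1,1,1,1]}'; python3 -m crank '{"rotation":[[0,0,0],[0,0,0],[0,0,0],[0,0,0]],"offset":[[0,0,0],[0,0,0],[0,0,0],[0,0,0]],"claw":[0.6,0.4,0.3,0.3]}';python3 plan.py 0.486 0.039 0.2 -2.1
```

```text
time_s: 16.63
ee_pos: [0.5225, 0.242, 0.0601]
tcp_rot: [1.0, -0.011, 0.001, -0.0]
ft_force: [-1.4, -1.1, 8.6]
gripper_width: 0.334
grip_force: 15.0
time_s: 16.97
ee_pos: [0.5222, 0.2419, 0.059]
tcp_rot: [1.0, -0.011, -0.0, 0.0]
ft_force: [0.2, 1.1, 0.1]
gripper_width: 0.559
grip_force: 0.0
pos [0.5222 0.2419 0.059 ] yaw -1.3 tilt z [-1.e-04 -1.e-04 -1.e+00] t 16.9667 F [0.2 1.1 0.1] grip 0.0 w 0.559 j [ 0.32  0.65  1.83 -0.    0.66  1.91]
turn/5deg [0.001 0.001 0.161] shift/25mm [-1.15   8.163 -5.639]
```

```bash
python3 -m crank '{"rotation":[[0,0,0],[0,0,0],[0,0,0],[0,0,0],[0,0,0],[0,0,0],[0,0,0],[0,0,0.16],[0,0,0],[0,0,0],[0,0,0],[0,0,0],[0,0,0],[0,0,0],[0,0,0],[0,0,0],[0,0,0],[0,0,0],[0,0,0]],"offset":[[0,0,-0.3],[0,0,-0.8],[0,0,-0.9],[0,0,-0.9],[0,0,-0.9],[0,0,-0.9],[0,0,-0.9],[0,0,0],[-0.13,0.9,0],[-0.13,0.9,0],[-0.13,0.9,0],[-0.13,0.9,0],[-0.13,0.9,0],[-0.13,0.9,0],[-0.13,0.9,0],[-0.13,0.9,0],[-0.13,0.9,0],[0,0,0],[0,0,0]],"claw":[0.3,0.3,0.3,0,0,0,0,0,0,0,0,0,0,0,0,0,0,0,0]}'
python3 plan.py 0.486 0.039 0.031 -2.1; python3 obj.py w4 .44 .54 0.0 .08 .036 .055
```

```text
time_s: 18.55
ee_pos: [0.4854, 0.0399, 0.1991]
tcp_rot: [1.0, -0.019, -0.0, 0.0]
ft_force: [0.3, 0.4, 0.6]
gripper_width: 1.001
grip_force: 0.0
pos [0.4854 0.0399 0.1991] yaw -2.23 tilt z [-1.e-04 -0.e+00 -1.e+00] t 18.55 F [0.3 0.4 0.6] grip 0.0 w 1.001 j [-0.05  0.34  1.93 -0.    0.88  1.56]
turn/5deg [ 0.     0.002 -0.026] shift/25mm [0.023 0.035 6.724]
3343 1/50/99% [[0.456, 0.0176, 0.0378], [0.4874, 0.0393, 0.0432], [0.5157, 0.0611, 0.0452]] rect ((485.4351806640625, 39.193115234375), (44.98881530761719, 61.62740707397461), 89.2933578491211)
side 0.53 0.0182
side -0.6 0.0604
```

View pics/w4.png

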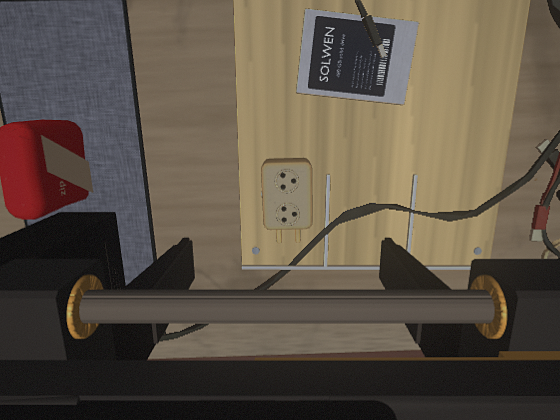

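The pouch stands on the mat at (45,170). The adaptor is at (287,194), centre (0.4855,0.039), top 0.044. I'll grip it.

```bash
python3 -m crank '{"rotation":[[0,0,-0.026],[0,0,0],[0,0,0],[0,0,0],[0,0,0],[0,0,0],[0,0,0],[0,0,0],[0,0,0],[0,0,0],[0,0,0],[0,0,0],[0,0,0],[0,0,0],[0,0,0],[0,0,0],[0,0,0],[0,0,0],[0,0,0]],"offset":[[0,0.03,0.5],[0,0,0.9],[0,0,0.9],[0,0,0.9],[0,0,0.9],[0,0,0.9],[0,0,0.8],[0,0,0.6],[0,0,0.27],[0,0,0.05],[0,0,0],[0,0,0],[0,0,0],[0,0,0],[0,0,0],[0,0,0],[0,0,0],[0,0,0],[0,0,0]],"claw":[0.1,0.1,0.1,0.1,0.1,0.1,0.1,0.1,0.1,0.1,0.1,0.1,0.6,1,1,1,1,1,1]}' 15
python3 plan.py 0.624 0.240 0.15 -1.3
```

```text
time_s: 20.18
ee_pos: [0.4856, 0.0398, 0.0312]
tcp_rot: [1.0, -0.017, 0.0, 0.0]
ft_force: [-1.1, -0.5, 1.6]
gripper_width: 0.475
grip_force: 14.9
pos [0.4856 0.0398 0.0312] yaw -1.97 tilt z [ 1.e-04 -1.e-04 -1.e+00] t 20.1833 F [-1.1 -0.5  1.6] grip 14.9 w 0.475 j [-0.05  0.62  2.07 -0.    0.45  1.55]
turn/5deg [ 0.001 -0.001 -0.134] shift/25mm [ 5.353 -8.131 -4.753]
```

```bash
python3 -m crank '{"rotation":[[0,0,0],[0,0,0],[0,0,0],[0,0,0],[0,0,0],[0,0,0],[0,0,-0.13],[0,0,0],[0,0,0],[0,0,0],[0,0,0],[0,0,0],[0,0,0],[0,0,0],[0,0,0],[0,0,0],[0,0,0],[0,0,0],[0,0,0]],"offset":[[0,0,-0.3],[0,0,-0.9],[0,0,-0.9],[0,0,-0.9],[0,0,-0.9],[0,0,-0.85],[0,0,0],[0.4,-0.6,0],[0.6,-0.9,0],[0.6,-0.9,0],[0.6,-0.9,0],[0.6,-0.9,0],[0.6,-0.9,0],[0.6,-0.9,0],[0.6,-0.9,0],[0.5,-0.8,0],[0.25,-0.43,0],[0,0,0],[0,0,0]],"claw":[1,1,1,1,1,1,1,1,1,1,1,1,1,1,1,1,1,1,1]}'
python3 plan.py 0.624 0.240 0.033 -1.3
```

```text
time_s: 21.77
ee_pos: [0.6234, 0.24, 0.1488]
tcp_rot: [1.0, -0.011, -0.001, 0.0]
ft_force: [0.7, -0.1, -0.2]
gripper_width: 0.47
grip_force: 14.9
pos [0.6234 0.24   0.1488] yaw -1.26 tilt z [-1.6e-03 -7.0e-04 -1.0e+00] t 21.7667 F [ 0.7 -0.1 -0.2] grip 14.9 w 0.47 j [ 0.27  0.64  1.53 -0.    0.98  1.86]
turn/5deg [0.008 0.018 0.009] shift/25mm [ 0.026 -0.     4.63 ]
```

```bash
python3 -m crank '{"rotation":[[0,0,0],[0,0,0],[0,0,0],[0,0,0],[0,0,0],[0,0,0],[0,0,0],[0,0,0],[0,0,0],[0,0,0],[0,0,0],[0,0,0]],"offset":[[0.03,0,0.5],[0,0,0.9],[0,0,0.9],[0,0,0.9],[0,0,0.8],[0,0,0.5],[0,0,0.13],[0,0,0.06],[0,0,0.03],[0,0,0.03],[0,0,0],[0,0,0]],"claw":[1,1,1,1,1,1,1,1,1,1,1,1]}'; python3 plan.py
```

```text
time_s: 22.77
ee_pos: [0.625, 0.24, 0.0319]
tcp_rot: [1.0, -0.011, 0.001, -0.0]
ft_force: [0.4, -0.4, -0.8]
gripper_width: 0.474
grip_force: 14.9
pos [0.625  0.24   0.0319] yaw -1.31 tilt z [ 1.3e-03  2.0e-04 -1.0e+00] t 22.7667 F [ 0.4 -0.4 -0.8] grip 14.9 w 0.474 j [ 0.27  0.78  1.6  -0.    0.76  1.86]
```

```bash
python3 -m crank '{"rotation":[[0,0,0],[0,0,0],[0,0,0],[0,0,0]],"offset":[[0,0,0.05],[0,0,0.03],[0,0,0],[0,0,0]],"claw":[1,1,1,1]}'; python3 -m crank '{"rotation":[[0,0,0],[0,0,0],[0,0,0],[0,0,0]],"offset":[[0,0,0],[0,0,0],[0,0,0],[0,0,0]],"claw":[0.4,0.2,0.1,0.1]}';python3 plan.py 0.55 -0.027 0.25 -1.3
```

```text
time_s: 23.1
ee_pos: [0.625, 0.2401, 0.0302]
tcp_rot: [1.0, -0.011, 0.001, -0.0]
ft_force: [-1.9, -0.9, 6.8]
gripper_width: 0.474
grip_force: 14.9
time_s: 23.43
ee_pos: [0.6247, 0.24, 0.029]
tcp_rot: [1.0, -0.012, -0.0, 0.0]
ft_force: [-0.6, 0.2, 0.8]
gripper_width: 0.701
grip_force: 0.0
pos [0.6247 0.24   0.029 ] yaw -1.32 tilt z [-1.e-04 -1.e-04 -1.e+00] t 23.4333 F [-0.6  0.2  0.8] grip 0.0 w 0.701 j [ 0.27  0.78  1.6  -0.    0.76  1.86]
turn/5deg [ 0.001  0.001 -0.004] shift/25mm [-2.745 10.743 -8.84 ]
```

```bash
python3 -m crank '{"rotation":[[0,0,0],[0,0,0],[0,0,0],[0,0,0],[0,0,0],[0,0,0],[0,0,0],[0,0,0],[0,0,0],[0,0,-0.92],[0,0,-0.92],[0,0,-0.92],[0,0,-0.92],[0,0,-0.92],[0,0,-0.92],[0,0,-0.92],[0,0,-0.92],[0,0,-0.92]],"offset":[[0,0,-0.4],[0,0,-0.9],[0,0,-0.9],[0,0,-0.9],[0,0,-0.9],[0,0,-0.9],[0,0,-0.9],[0,0,-0.9],[0,0,-0.9],[0,0,0],[0,0,0],[0,0,0],[0,0,0],[0,0,0],[0,0,0],[0,0,0],[0,0,0],[0,0,0]],"claw":[0.1,0.1,0.1,0,0,0,0,0,0,0,0,0,0,0,0,0,0,0]}'
python3 -m crank '{"rotation":[[0,0,-0.92],[0,0,-0.92],[0,0,-0.92],[0,0,-0.92],[0,0,-0.92],[0,0,-0.92],[0,0,-0.92],[0,0,-0.92],[0,0,-0.92],[0,0,0],[0,0,0]],"offset":[[0,0,0],[0,0,0],[0,0,0],[0,0,0],[0,0,0],[0,0,0],[0,0,0],[0,0,0],[0,0,0],[0,0,0],[0,0,0]],"claw":[0,0,0,0,0,0,0,0,0,0,0]}'
python3 plan.py 0.603 -0.0 0.22 81.4
```

```text
time_s: 24.93
ee_pos: [0.6246, 0.2399, 0.2199]
tcp_rot: [0.939, 0.345, 0.0, 0.0]
ft_force: [1.0, -0.0, 0.2]
gripper_width: 0.999
grip_force: 0.0
time_s: 25.85
ee_pos: [0.6247, 0.2399, 0.2196]
tcp_rot: [0.758, 0.652, 0.0, 0.0]
ft_force: [-0.5, -0.1, -0.2]
gripper_width: 0.998
grip_force: 0.0
pos [0.6247 0.2399 0.2196] yaw 81.34 tilt z [ 4.e-04  0.e+00 -1.e+00] t 25.85 F [-0.5 -0.1 -0.2] grip 0.0 w 0.998 j [ 0.27  0.57  1.46 -0.    1.12  0.42]
turn/5deg [ 0.004 -0.001 -0.012] shift/25mm [-9.62   0.578 -0.015]
```

```bash
python3 -m crank '{"rotation":[[0,0,0],[0,0,0],[0,0,0],[0,0,0],[0,0,0],[0,0,0],[0,0,0],[0,0,0],[0,0,0],[0,0,0],[0,0,0],[0,0,0],[0,0,0]],"offset":[[-0.8,0.05,0],[-0.88,0.05,0],[-0.88,0.05,0],[-0.88,0.05,0],[-0.88,0.05,0],[-0.88,0.05,0],[-0.88,0.05,0],[-0.88,0.05,0],[-0.88,0.05,0],[-0.88,0.05,0],[-0.9,0.08,0],[0,0,0],[0,0,0]],"claw":[0,0,0,0,0,0,0,0,0,0,0,0,0]}'
python3 - <<'E'
from m import *
T=wT(); c=ctrl.capture("wrist"); save("w5",c["color"]); P=pts(c,T@np.array(c["mount"])); hsv=cv2.cvtColor(c["color"],cv2.COLOR_RGB2HSV).astype(int)
X,Y,Z=[P[...,i] for i in range(3)]
m=(Z>.0075)&(Z<.016)&(X>.53)&(X<.68)&(Y>-.1)&(Y<.05); seg(P,cv2.morphologyEx(m.astype(np.uint8),cv2.MORPH_OPEN,np.ones((5,5)))>0,"drive by z")
m=(Z<.02)&(X>.53)&(X<.68)&(Y>-.1)&(Y<.05)&(hsv[...,1]<65); seg(P,cv2.morphologyEx(m.astype(np.uint8),cv2.MORPH_OPEN,np.ones((7,7)))>0,"drive by s")
c=ctrl.capture("top"); save("t2",c["color"]); P=pts(c); X,Y,Z=[P[...,i] for i in range(3)]
seg(P,(Z>.155)&(Z<.19)&(X>.3)&(X<.6)&(Y>.1)&(Y<.4),"carton"); seg(P,(Z>.07)&(Z<.1)&(X>.475)&(X<.57)&(Y>.15)&(Y<.35),"pouch"); seg(P,(Z>.03)&(Z<.055)&(X>.56)&(X<.7)&(Y>.15)&(Y<.35),"adaptor")
cr=lambda r:r
s=ctrl.capture("side"); save("s2",np.hstack([cv2.resize(s["color"][130:290,180:370],None,fx=2,fy=2),cv2.resize(c["color"][160:320,160:360],None,fx=2,fy=2)]))
Ps=pts(s)
for n,PP in(("top",P),("side",Ps)):
    X,Y,Z=[PP[...,i] for i in range(3)]
    b=(X>.25)&(X<.6)&(Y<-.22)&(Y>-.5)
    seg(PP,b&(Z>.0025)&(Z<.03),n+" tray>2.5mm")
E
```

```text
time_s: 26.93
ee_pos: [0.6034, -0.0009, 0.2194]
tcp_rot: [0.759, 0.651, 0.0, 0.0]
ft_force: [0.5, 1.0, 0.1]
gripper_width: 0.999
grip_force: 0.0
drive by z 5941 c [602.5 -26.7] size [100.   70.1] ang 81.7 z [ 9.3 10.6 11.9]
drive by s 5885 c [602.6 -26.6] size [100.   69.8] ang 81.8 z [ 9.3 10.6 11.9]
carton 1457 c [402.4 243.8] size [ 62.8 133.7] ang 89.4 z [171.  175.4 178.6]
pouch 315 c [520.9 239.1] size [32.9 75. ] ang 84.7 z [76.1 87.5 91.7]
adaptor 364 c [623.5 238.7] size [59.5 45.1] ang 0.7 z [36.8 42.5 46.4]
top tray>2.5mm 4397 c [ 434.2 -360. ] size [302.6 279.8] ang 0.0 z [ 2.9  7.4 24.3]
side tray>2.5mm 6116 c [ 427. -360.] size [279.8 281.8] ang 89.9 z [ 2.9  6.6 22.2]
```

View pics/w5.png

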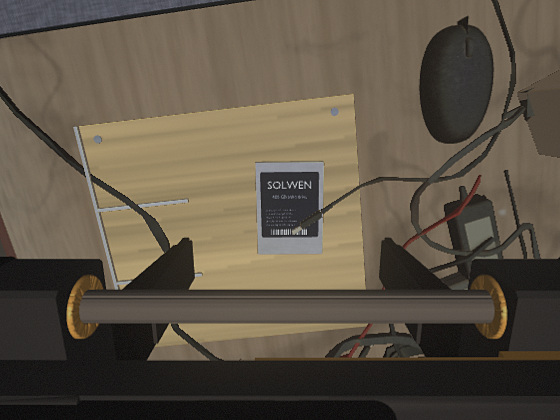

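View pics/s2.png

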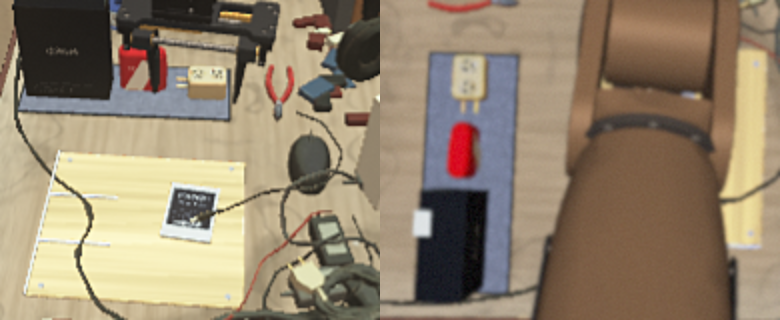

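The wrist view shows the drive at (290,208), bounded by the finger gap. The side and top crops show all three things standing on the mat. Next is the drive.

```bash
python3 plan.py 0.6025 -0.0267 0.0225 81.7
```

```text
pos [0.6035 0.0007 0.2192] yaw 81.46 tilt z [ 1.e-04  0.e+00 -1.e+00] t 27.0833 F [-0.4 -0.8  0. ] grip 0.0 w 0.998 j [-0.11  0.47  1.63  0.    1.04  0.04]
turn/5deg [ 0.002 -0.001 -0.048] shift/25mm [-1.091  0.121  7.87 ]
```

```bash
python3 -m crank '{"rotation":[[0,0,-0.05],[0,0,0],[0,0,0],[0,0,0],[0,0,0],[0,0,0],[0,0,0],[0,0,0],[0,0,0],[0,0,0],[0,0,0],[0,0,0],[0,0,0],[0,0,0],[0,0,0]],"offset":[[-0.5,0.06,0],[-0.59,0.06,0.3],[0,0,0.9],[0,0,0.9],[0,0,0.9],[0,0,0.9],[0,0,0.9],[0,0,0.9],[0,0,0.9],[0,0,0.6],[0,0,0.3],[0,0,0.2],[0,0,0.1],[0,0,0],[0,0,0]],"claw":[0,0,0,0,0,0,0,0,0,0,0,0,0,0,0]}' 15
python3 plan.py 0.6025 -0.0267 0.0225 81.7
```

```text
time_s: 28.33
ee_pos: [0.6028, -0.0275, 0.0248]
tcp_rot: [0.756, 0.654, 0.0, 0.0]
ft_force: [-0.7, 0.5, 0.1]
gripper_width: 1.0
grip_force: 0.0
pos [ 0.6028 -0.0275  0.0248] yaw 81.73 tilt z [ 1.1e-03 -3.0e-04 -1.0e+00] t 28.3333 F [-0.7  0.5  0.1] grip 0.0 w 1.0 j [-0.15  0.73  1.78 -0.    0.64 -0.01]
turn/5deg [0.013 0.001 0.006] shift/25mm [ 0.03  -0.017  0.093]
```

```bash
python3 -m crank '{"rotation":[[0,0,0],[0,0,0],[0,0,0],[0,0,0],[0,0,0],[0,0,0],[0,0,0]],"offset":[[0,0,0.07],[0,0,0],[0,0,0],[0,0,0],[0,0,0],[0,0,0],[0,0,0]],"claw":[0,0,0.5,1,1,1,1]}' 15
python3 plan.py 0.55 -0.3 0.2 81.7
```

```text
time_s: 28.92
ee_pos: [0.6024, -0.0274, 0.0224]
tcp_rot: [0.756, 0.654, -0.0, 0.0]
ft_force: [-0.2, 0.2, 1.4]
gripper_width: 0.737
grip_force: 15.0
pos [ 0.6024 -0.0274  0.0224] yaw 81.73 tilt z [ 1.e-04 -1.e-04 -1.e+00] t 28.9167 F [-0.2  0.2  1.4] grip 15.0 w 0.737 j [-0.15  0.73  1.78 -0.    0.63 -0.01]
turn/5deg [0.001 0.001 0.006] shift/25mm [-11.091  -0.502  -7.103]
```

```bash
python3 -m crank '{"rotation":[[0,0,0],[0,0,0],[0,0,0],[0,0,0],[0,0,0],[0,0,0],[0,0,0],[0,0,0],[0,0,0]],"offset":[[0,0,-0.3],[0,0,-0.8],[0,0,-0.9],[0,0,-0.9],[0,0,-0.9],[0,0,-0.9],[0,0,-0.9],[0,0,-0.9],[0,0,-0.9]],"claw":[1,1,1,1,1,1,1,1,1]}'
python3 plan.py
python3 - <<'E'
from edges import *
d=np.load("top.npz"); P=np.load("topP.npy"); g=cv2.GaussianBlur(d["color"],(3,3),0).astype(float).sum(2)
for (u,v) in((400,256),(456,259),(455,307),(399,303),(428,285)): print("top",u,v,np.round(P[v,u]*1e3,1))
for n,s,ax,al,at in(("L",((400,256),(399,303)),0,0,.37),("R",((456,259),(455,307)),0,0,.37),("B",((400,256),(456,259)),1,1,-.38),("F",((399,303),(455,307)),1,1,-.38)): print(n,fit(edge(P,g,s,3,ax),al,at))
P=np.load("w2P.npy"); im=cv2.cvtColor(cv2.imread("pics/w2.png"),cv2.COLOR_BGR2RGB); g=cv2.GaussianBlur(im,(3,3),0).astype(float).sum(2)
for n,s,ax,al,at in(("w2L",((435,172),(426,265)),0,0,.37),("w2B",((437,170),(550,172)),1,1,-.38)): print(n,fit(edge(P,g,s,4,ax),al,at))
cv2.imwrite("pics/tr.png",cv2.resize(cv2.imread("pics/w2.png")[150:290,380:560],None,fx=4,fy=4))
E
```

```text
time_s: 29.67
ee_pos: [0.6021, -0.0274, 0.2091]
tcp_rot: [0.756, 0.654, 0.0, 0.0]
ft_force: [1.3, 0.4, -0.3]
gripper_width: 0.735
grip_force: 15.0
pos [ 0.6021 -0.0274  0.2091] yaw 81.73 tilt z [ 2.e-04 -1.e-04 -1.e+00] t 29.6667 F [ 1.3  0.4 -0.3] grip 15.0 w 0.735 j [-0.15  0.48  1.64 -0.    1.02 -0.01]
top 400 256 [ 470.9 -311.     5.7]
top 456 259 [ 465.1 -458.    22.8]
top 455 307 [ 334.5 -454.5   13.2]
top 399 303 [ 342.2 -303.9   10.5]
top 428 285 [ 392.2 -385.3    8.2]
L pos -305.2 yaw -2.92 sd 0.53 n 23 z 10.8
R pos -456.9 yaw -1.43 sd 0.54 n 23 z 5.7
B pos 466.1 yaw 0.60 sd 2.16 n 33 z 11.1
F pos 341.9 yaw -2.79 sd 0.39 n 14 z 5.2
w2L pos -303.4 yaw -3.06 sd 0.41 n 26 z 10.0
w2B pos 467.5 yaw -3.32 sd 0.26 n 29 z 11.0
```

View pics/tr.png

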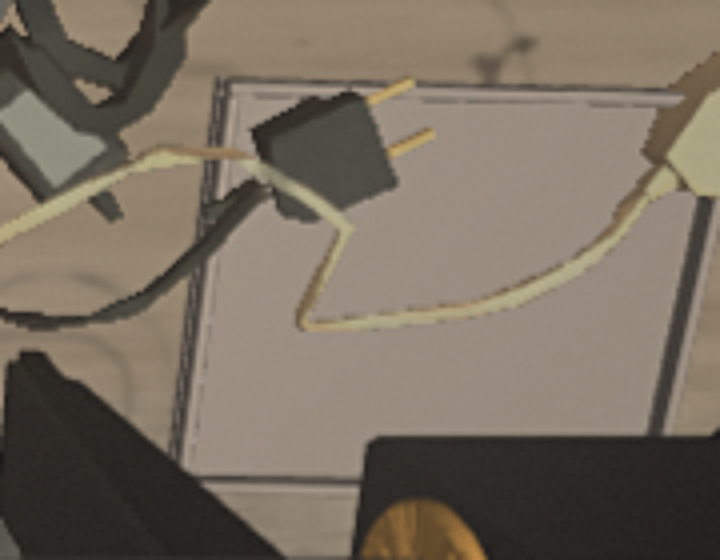

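The crop shows the tray with its back-left corner at crop (220,80), yawed about -3°, with a decorative-looking plug and cable over it. I'll carry the drive there and look again from above.

```bash
python3 plan.py 0.40 -0.42 0.30 87; python3 -m crank '{"rotation":[[0,0,-0.53],[0,0,-0.53],[0,0,0],[0,0,0],[0,0,0],[0,0,0],[0,0,0],[0,0,0],[0,0,0],[0,0,0],[0,0,0],[0,0,0],[0,0,0],[0,0,0],[0,0,0],[0,0,0],[0,0,0],[0,0,0],[0,0,0],[0,0,0]],"offset":[[0,0,-0.9],[0,0,-0.9],[0,0,-0.9],[0,0,-0.9],[-0.6,-0.3,0],[-0.9,-0.4,0],[-0.9,-0.4,0],[-0.9,-0.4,0],[-0.9,-0.4,0],[-0.9,-0.4,0],[-0.9,-0.4,0],[-0.9,-0.4,0],[-0.9,-0.4,0],[-0.9,-0.4,0],[-0.9,-0.4,0],[-0.9,-0.4,0],[-0.9,-0.4,0],[-0.9,-0.4,0],[-0.9,-0.4,0],[-0.9,-0.4,0]],"claw":[1,1,1,1,1,1,1,1,1,1,1,1,1,1,1,1,1,1,1,1]}'; python3 plan.py 0.40 -0.42 0.30 87
```

```text
pos [ 0.6021 -0.0274  0.2091] yaw 81.73 tilt z [ 2.e-04 -1.e-04 -1.e+00] t 29.6667 F [ 1.3  0.4 -0.3] grip 15.0 w 0.735 j [-0.15  0.48  1.64 -0.    1.02 -0.01]
turn/5deg [ 3.000e-03  1.000e-03 -1.054e+00] shift/25mm [-16.107  -7.252  -3.637]
time_s: 31.33
ee_pos: [0.426, -0.3721, 0.298]
tcp_rot: [0.725, 0.689, 0.0, 0.0]
ft_force: [0.2, -0.5, -0.2]
gripper_width: 0.733
grip_force: 15.0
pos [ 0.426  -0.3721  0.298 ] yaw 87.03 tilt z [ 2.e-04 -2.e-04 -1.e+00] t 31.3333 F [ 0.2 -0.5 -0.2] grip 15.0 w 0.733 j [-0.83  0.34  1.62  0.    1.18 -0.78]
turn/5deg [0.003 0.003 0.006] shift/25mm [-1.968 -0.938 -0.081]
```

```bash
python3 -m crank '{"rotation":[[0,0,0],[0,0,0],[0,0,0],[0,0,0],[0,0,0],[0,0,0],[0,0,0]],"offset":[[-0.88,-0.25,0],[-0.88,-0.25,0],[-0.88,-0.25,0],[-0.75,-0.2,0],[0,0,0],[0,0,0],[0,0,0]],"claw":[1,1,1,1,1,1,1]}'; python3 - <<'E'
from h import *
T=wT(); c=ctrl.capture("wrist"); save("w6",c["color"]); P=pts(c,T@np.array(c["mount"])); np.save("w6P",P); np.savez("w6",T=T,**c)
E
```

```text
time_s: 31.92
ee_pos: [0.3988, -0.454, 0.2976]
tcp_rot: [0.725, 0.689, 0.0, -0.0]
ft_force: [0.1, 0.6, -0.9]
gripper_width: 0.734
grip_force: 15.0
```

View pics/w6.png

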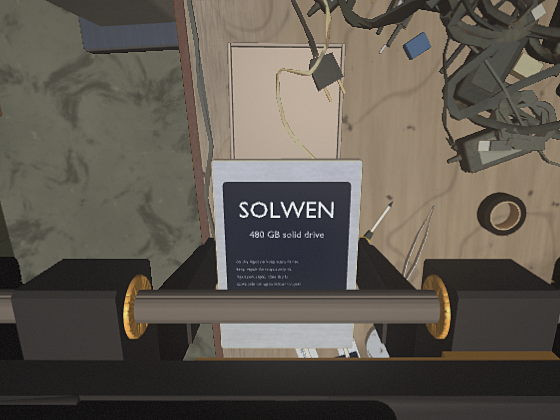

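The drive is held centred, with its far edge at row 160. The tray's front and back walls are at columns 229 and 343, and its left wall at row 44.

```bash
python3 - <<'E'
from edges import *
d=np.load("w6.npz"); P=np.load("w6P.npy"); g=cv2.GaussianBlur(d["color"],(3,3),0).astype(float).sum(2)
for n,s,ax,al,at in(("front",((229,46),(231,155)),0,1,-.38),("back",((344,80),(342,155)),0,1,-.38),("left",((230,44),(300,44)),1,0,.40)): print(n,fit(edge(P,g,s,6,ax),al,at))
print(g[100,222:240].astype(int),np.round(P[100,222:240,0]*1e3,1),np.round(P[100,222:240,2]*1e3)); print(g[130,334:352].astype(int),np.round(P[130,334:352,0]*1e3,1),np.round(P[130,334:352,2]*1e3)); print(g[38:52,260].astype(int),np.round(P[38:52,260,1]*1e3,1))
X,Y,Z=[P[...,i] for i in range(3)]
m=(Z>.25)&(Z<.31)&(d["color"].max(2)>60)|((Z>.26)&(Z<.30)&(X>.3)&(X<.5)); q=P[m&(Y>-.45)&(Y<-.38)]; print("drive held",len(q),np.percentile(q,[1,50,99],axis=0).round(4).tolist())
E
python3 plan.py
```

```text
front pos 338.7 yaw -3.40 sd 0.38 n 40 z 3.5
back pos 463.6 yaw -3.03 sd 0.34 n 33 z 3.9
left pos -309.2 yaw -4.08 sd 0.24 n 40 z 3.8
[414 417 419 417 405 392 398 426 472 417 348 440 510 500 498 498 499 500] [326.1 327.1 328.  329.6 330.5 331.7 333.1 335.8 337.3 338.2 339.5 339.4
 340.8 341.6 343.  344.3 345.5 346.6] [ 2.  1. -1.  1. -0. -1.  1. 11. 13. 11. 12.  3.  5.  2.  3.  4.  4.  4.]
[519 524 498 399 351 432 453 389 372 379 377 376 377 372 348 325 320 338] [459.1 460.4 461.6 462.8 463.  464.1 465.2 466.7 469.7 470.7 472.1 473.2
 474.4 475.9 476.7 478.2 479.4 480.9] [ 4.  4.  4.  4. 11. 12. 13. 11. -1.  0. -1. -0. -0. -2.  1. -1. -0. -2.]
[386 382 376 371 400 457 468 387 301 362 483 516 507 505] [-296.7 -297.8 -298.6 -299.7 -300.9 -303.9 -305.4 -306.1 -307.4 -307.2
 -308.  -309.  -310.  -311.5]
drive held 14718 [[0.3627, -0.4495, 0.2826], [0.3992, -0.426, 0.2858], [0.4354, -0.4028, 0.2962]]
pos [ 0.399  -0.4538  0.2976] yaw 87.06 tilt z [ 1.e-04  1.e-04 -1.e+00] t 31.9667 F [-0.1  0.7 -0.8] grip 15.0 w 0.733 j [-0.96  0.4   1.52  0.    1.21 -0.91]
```

```bash
python3 plan.py 0.401 -0.3845 0.06 86.8
```

```text
pos [ 0.399  -0.4538  0.2976] yaw 87.06 tilt z [ 1.e-04  1.e-04 -1.e+00] t 31.9667 F [-0.1  0.7 -0.8] grip 15.0 w 0.733 j [-0.96  0.4   1.52  0.    1.21 -0.91]
turn/5deg [ 0.001 -0.001  0.052] shift/25mm [ 2.774 -0.074  9.506]
```

```bash
python3 -m crank '{"rotation":[[0,0,0.05],[0,0,0],[0,0,0],[0,0,0],[0,0,0],[0,0,0],[0,0,0],[0,0,0],[0,0,0],[0,0,0],[0,0,0],[0,0,0],[0,0,0],[0,0,0],[0,0,0],[0,0,0],[0,0,0],[0,0,0]],"offset":[[0.6,-0.02,0],[0.8,-0.02,0],[0.8,-0.02,0],[0.57,-0.01,0.4],[0,0,0.9],[0,0,0.9],[0,0,0.9],[0,0,0.9],[0,0,0.9],[0,0,0.9],[0,0,0.9],[0,0,0.9],[0,0,0.9],[0,0,0.7],[0,0,0.3],[0,0,0],[0,0,0],[0,0,0]],"claw":[1,1,1,1,1,1,1,1,1,1,1,1,1,1,1,1,1,1]}'; python3 plan.py 0.401 -0.3845 0.0235 86.8
```

```text
time_s: 33.47
ee_pos: [0.4014, -0.3856, 0.0611]
tcp_rot: [0.727, 0.687, -0.0, 0.001]
ft_force: [0.0, 0.5, 0.3]
gripper_width: 0.734
grip_force: 15.0
pos [ 0.4014 -0.3856  0.0611] yaw 86.81 tilt z [ 0.0011 -0.0013 -1.    ] t 33.4667 F [0.  0.5 0.3] grip 15.0 w 0.734 j [-0.88  0.63  1.88 -0.    0.63 -0.83]
turn/5deg [0.013 0.015 0.001] shift/25mm [ 0.045 -0.017  1.503]
```

```bash
python3 -m crank '{"rotation":[[0,0,0],[0,0,0],[0,0,0],[0,0,0],[0,0,0],[0,0,0],[0,0,0],[0,0,0],[0,0,0]],"offset":[[0.04,-0.02,0.4],[0,0,0.4],[0,0,0.3],[0,0,0.2],[0,0,0.12],[0,0,0.06],[0,0,0.03],[0,0,0],[0,0,0]],"claw":[1,1,1,1,1,1,1,1,1]}'; python3 plan.py 0.401 -0.3845 0.0225 86.8
```

```text
time_s: 34.22
ee_pos: [0.4003, -0.3844, 0.0224]
tcp_rot: [0.727, 0.687, -0.0, -0.0]
ft_force: [-1.3, 0.9, 3.5]
gripper_width: 0.73
grip_force: 15.0
pos [ 0.4003 -0.3844  0.0224] yaw 86.78 tilt z [-1.e-04  0.e+00 -1.e+00] t 34.2167 F [-1.3  0.9  3.5] grip 15.0 w 0.73 j [-0.88  0.69  1.9  -0.    0.55 -0.83]
turn/5deg [-0.001 -0.    -0.004] shift/25mm [-0.002  0.027 -0.005]
```

```bash
python3 -m crank '{"rotation":[[0,0,0],[0,0,0],[0,0,0],[0,0,0],[0,0,0],[0,0,0],[0,0,0],[0,0,0],[0,0,0],[0,0,0],[0,0,0],[0,0,0],[0,0,0],[0,0,0],[0,0,0],[0,0,0]],"offset":[[0,0,0],[0,0,0],[0,0,0],[0,0,-0.1],[0,0,-0.4],[0,0,-0.9],[0,0,-0.9],[0,0,-0.9],[0,0,-0.9],[0,0,-0.9],[0,0,-0.9],[0,0,-0.9],[0,0,-0.9],[0,0,-0.9],[0,0,0],[0,0,0]],"claw":[0.2,0.15,0.15,0.15,0.15,0.15,0.15,0.15,0,0,0,0,0,0,0,0]}'; python3 - <<'E'
from m import *
T=wT(); c=ctrl.capture("wrist"); P=pts(c,T@np.array(c["mount"])); X,Y,Z=[P[...,i] for i in range(3)]
seg(P,(Z>.0075)&(Z<.015)&(X>.345)&(X<.458)&(Y>-.453)&(Y<-.32),"drive")
c=ctrl.capture("top"); im=c["color"]; save("t3",cv2.resize(im[200:330,340:500],None,fx=3,fy=3)); P=pts(c); X,Y,Z=[P[...,i] for i in range(3)]
save("w7",ctrl.capture("wrist")["color"])
E
python3 plan.py 0.625 0.24 0.25 -1.3
```

```text
time_s: 35.55
ee_pos: [0.4005, -0.3845, 0.2387]
tcp_rot: [0.727, 0.687, -0.0, 0.001]
ft_force: [1.0, 0.0, -0.3]
gripper_width: 0.997
grip_force: 0.0
drive 5564 c [ 412.8 -392.1] size [114.7  96. ] ang 86.8 z [ 9.3 10.6 12.1]
pos [ 0.4001 -0.3841  0.2364] yaw 86.78 tilt z [-9.0e-04  1.1e-03 -1.0e+00] t 35.7 F [ 1.2 -0.2  0.6] grip 0.0 w 1.0 j [-0.88  0.39  1.73 -0.    1.03 -0.83]
turn/5deg [-1.8000e-02 -1.0000e-03  1.7616e+01] shift/25mm [  8.429 -25.16   -0.543]
```

View pics/w7.png

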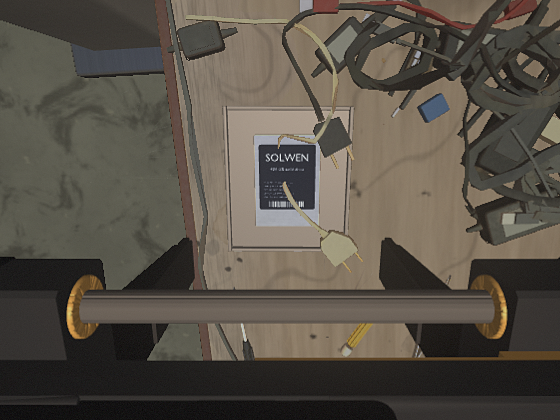

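The drive lies flat in the tray's middle, at cols 254–321, rows 135–227 within the tray's 231–346, 112–243. Now I'll return the things, the adaptor first.

```bash
python3 -m crank '{"rotation":[[0,0,0.98],[0,0,0.98],[0,0,0.98],[0,0,0.98],[0,0,0.98],[0,0,0.98],[0,0,0.98],[0,0,0.98],[0,0,0.98],[0,0,0.98],[0,0,0.98],[0,0,0.98],[0,0,0.98],[0,0,0.98],[0,0,0.98],[0,0,0.98],[0,0,0.98],[0,0,0.95]],"offset":[[0,0,-0.5],[0,0,0],[0,0,0],[0,0,0],[0,0,0],[0,0,0],[0,0,0],[0,0,0],[0,0,0],[0,0,0],[0,0,0],[0,0,0],[0,0,0],[0,0,0],[0,0,0],[0,0,0],[0,0,0],[0,0,0]],"claw":[0,0,0,0,0,0,0,0,0,0,0,0,0,0,0,0,0,0]}'
python3 -m crank '{"rotation":[[0,0,0],[0,0,0],[0,0,0],[0,0,0],[0,0,0],[0,0,0],[0,0,0],[0,0,0],[0,0,0],[0,0,0],[0,0,0],[0,0,0],[0,0,0],[0,0,0],[0,0,0],[0,0,0],[0,0,0],[0,0,0],[0,0,0],[0,0,0]],"offset":[[0.32,-0.95,0],[0.32,-0.95,0],[0.32,-0.95,0],[0.32,-0.95,0],[0.32,-0.95,0],[0.32,-0.95,0],[0.32,-0.95,0],[0.32,-0.95,0],[0.32,-0.95,0],[0.32,-0.95,0],[0.32,-0.95,0],[0.32,-0.95,0],[0.32,-0.95,0],[0.32,-0.95,0],[0.32,-0.95,0],[0.32,-0.95,0],[0.32,-0.95,0],[0.32,-0.95,0],[0.32,-0.95,0],[0.32,-0.95,0]],"claw":[0,0,0,0,0,0,0,0,0,0,0,0,0,0,0,0,0,0,0,0]}'
python3 plan.py 0.6247 0.24 0.2 -1.3
```

```text
time_s: 37.2
ee_pos: [0.4002, -0.3842, 0.2485]
tcp_rot: [1.0, -0.013, -0.001, -0.001]
ft_force: [1.1, -1.0, 0.4]
gripper_width: 0.998
grip_force: 0.0
time_s: 38.87
ee_pos: [0.5708, 0.0881, 0.2484]
tcp_rot: [1.0, -0.011, -0.001, 0.0]
ft_force: [-0.4, -0.3, -0.4]
gripper_width: 1.001
grip_force: 0.0
pos [0.5708 0.0881 0.2484] yaw -1.27 tilt z [-2.1e-03 -2.0e-04 -1.0e+00] t 38.8667 F [-0.4 -0.3 -0.4] grip 0.0 w 1.001 j [ 0.04  0.41  1.66 -0.    1.08  1.63]
turn/5deg [0.002 0.024 0.006] shift/25mm [ 2.016 -6.121  1.938]
```

```bash
python3 -m crank '{"rotation":[[0,0,0],[0,0,0],[0,0,0],[0,0,0],[0,0,0],[0,0,0],[0,0,0],[0,0,0],[0,0,0],[0,0,0]],"offset":[[0.31,-0.95,0],[0.31,-0.95,0],[0.31,-0.95,0],[0.31,-0.95,0],[0.31,-0.95,0],[0.31,-0.95,0],[0.15,-0.45,0.3],[0,0,0.9],[0,0,0],[0,0,0]],"claw":[0.1,0.1,0.1,0.1,0.1,0.1,0.1,0.1,0.1,0.1]}'
python3 plan.py 0.6247 0.24 0.0303 -1.3; python3 obj.py w8 .575 .68 .2 .28 .034 .055
```

```text
time_s: 39.7
ee_pos: [0.6238, 0.2389, 0.2178]
tcp_rot: [1.0, -0.011, -0.002, 0.001]
ft_force: [0.6, -0.8, 0.4]
gripper_width: 0.901
grip_force: 0.0
pos [0.6238 0.2389 0.2178] yaw -1.27 tilt z [-0.0038 -0.0013 -1.    ] t 39.7 F [ 0.6 -0.8  0.4] grip 0.0 w 0.901 j [ 0.27  0.57  1.46 -0.    1.12  1.86]
turn/5deg [0.016 0.043 0.005] shift/25mm [ 0.036 -0.045  7.499]
3003 1/50/99% [[0.5954, 0.218, 0.0365], [0.6268, 0.2398, 0.0422], [0.6553, 0.2614, 0.0442]] rect ((624.97412109375, 240.04380798339844), (44.35667037963867, 61.49368667602539), 89.59587097167969)
side -0.39 0.2188
side -0.9 0.2608
```

```bash
python3 -m crank '{"rotation":[[0,0,0],[0,0,0],[0,0,0],[0,0,0],[0,0,0],[0,0,0],[0,0,0],[0,0,0],[0,0,0],[0,0,0],[0,0,0],[0,0,0],[0,0,0],[0,0,0],[0,0,0],[0,0,0],[0,0,0],[0,0,0]],"offset":[[0.02,-0.04,0.8],[0,0,0.9],[0,0,0.9],[0,0,0.9],[0,0,0.9],[0,0,0.9],[0,0,0.9],[0,0,0.7],[0,0,0.4],[0,0,0.15],[0,0,0.05],[0,0,0],[0,0,0],[0,0,0],[0,0,0],[0,0,0],[0,0,0],[0,0,0]],"claw":[0.1,0.1,0.1,0.1,0.1,0.1,0.1,0.1,0.1,0.1,0.1,0.1,0.1,0.5,1,1,1,1]}' 15; python3 -m crank '{"rotation":[[0,0,0],[0,0,0]],"offset":[[0,0,0],[0,0,0]],"claw":[1,1]}'
python3 plan.py 0.4855 0.0392 0.13 -2.1
```

```text
time_s: 41.25
ee_pos: [0.6251, 0.2405, 0.0322]
tcp_rot: [1.0, -0.011, 0.0, 0.0]
ft_force: [-0.3, 0.4, -0.3]
gripper_width: 0.606
grip_force: 0.0
time_s: 41.42
ee_pos: [0.625, 0.2405, 0.0321]
tcp_rot: [1.0, -0.011, -0.0, 0.0]
ft_force: [0.2, -0.2, 0.6]
gripper_width: 0.474
grip_force: 14.9
pos [0.625  0.2405 0.0321] yaw -1.27 tilt z [-0.e+00 -1.e-04 -1.e+00] t 41.4167 F [ 0.2 -0.2  0.6] grip 14.9 w 0.474 j [ 0.27  0.78  1.6  -0.    0.76  1.86]
turn/5deg [0.001 0.    0.167] shift/25mm [-5.283  8.251 -3.917]
```

```bash
python3 -m crank '{"rotation":[[0,0,0],[0,0,0],[0,0,0],[0,0,0],[0,0,0],[0,0,0],[0,0,0.167],[0,0,0],[0,0,0],[0,0,0],[0,0,0],[0,0,0],[0,0,0],[0,0,0],[0,0,0],[0,0,0],[0,0,0],[0,0,0],[0,0,0],[0,0,0]],"offset":[[0,0,-0.3],[0,0,-0.9],[0,0,-0.9],[0,0,-0.9],[0,0,-0.9],[0,0,-0.5],[0,0,0],[-0.3,0.5,0],[-0.58,0.9,0],[-0.58,0.9,0],[-0.58,0.9,0],[-0.58,0.9,0],[-0.58,0.9,0],[-0.58,0.9,0],[-0.58,0.9,0],[-0.58,0.9,0],[-0.33,0.53,0],[0,0,0],[0,0,0],[0,0,0]],"claw":[1,1,1,1,1,1,1,1,1,1,1,1,1,1,1,1,1,1,1,1]}'; python3 plan.py 0.4856 0.0396 0.0345 -2.1
```

```text
time_s: 43.08
ee_pos: [0.4863, 0.0401, 0.1417]
tcp_rot: [1.0, -0.019, -0.0, -0.0]
ft_force: [-0.6, 0.4, -0.5]
gripper_width: 0.469
grip_force: 14.9
pos [0.4863 0.0401 0.1417] yaw -2.13 tilt z [-1.e-04  0.e+00 -1.e+00] t 43.0833 F [-0.6  0.4 -0.5] grip 14.9 w 0.469 j [-0.05  0.42  1.99 -0.    0.73  1.55]
turn/5deg [ 0.     0.002 -0.006] shift/25mm [-0.025  0.02   4.289]
```

```bash
python3 -m crank '{"rotation":[[0,0,0],[0,0,0],[0,0,0],[0,0,0],[0,0,0],[0,0,0],[0,0,0],[0,0,0],[0,0,0],[0,0,0],[0,0,0]],"offset":[[-0.02,0.02,0.5],[0,0,0.9],[0,0,0.9],[0,0,0.8],[0,0,0.6],[0,0,0.4],[0,0,0.14],[0,0,0.04],[0,0,0],[0,0,0],[0,0,0]],"claw":[1,1,1,1,1,1,1,1,1,1,1]}'; python3 plan.py 0.4856 0.0396 0.033 -2.1
```

```text
time_s: 44.0
ee_pos: [0.4857, 0.0393, 0.0359]
tcp_rot: [1.0, -0.018, 0.001, 0.0]
ft_force: [0.4, 0.0, -0.5]
gripper_width: 0.473
grip_force: 14.9
pos [0.4857 0.0393 0.0359] yaw -2.1 tilt z [ 1.5e-03 -1.0e-04 -1.0e+00] t 44.0 F [ 0.4  0.  -0.5] grip 14.9 w 0.473 j [-0.05  0.61  2.07 -0.    0.46  1.55]
turn/5deg [ 0.001 -0.017 -0.001] shift/25mm [-0.006 -0.013  0.114]
```

```bash
python3 -m crank '{"rotation":[[0,0,0],[0,0,0],[0,0,0],[0,0,0],[0,0,0]],"offset":[[0,0,0.06],[0,0,0.05],[0,0,0.02],[0,0,0],[0,0,0]],"claw":[1,1,1,1,1]}'
```

```text
time_s: 44.42
ee_pos: [0.4857, 0.0392, 0.0327]
tcp_rot: [1.0, -0.018, 0.001, 0.0]
ft_force: [-1.3, 0.0, 11.2]
gripper_width: 0.475
grip_force: 15.0
```

```bash
python3 -m crank '{"rotation":[[0,0,0],[0,0,0],[0,0,0],[0,0,0],[0,0,0],[0,0,0],[0,0,0],[0,0,0],[0,0,0],[0,0,0],[0,0,0],[0,0,0],[0,0,0]],"offset":[[0,0,0],[0,0,0],[0,0,0],[0,0,0],[0,0,-0.2],[0,0,-0.6],[0,0,-0.9],[0,0,-0.9],[0,0,-0.9],[0,0,-0.9],[0,0,-0.9],[0,0,-0.9],[0,0,-0.9]],"claw":[0.4,0.2,0.1,0.1,0.1,0.1,0,0,0,0,0,0,0]}'; python3 obj.py w9 .44 .54 0.0 .08 .036 .055; python3 plan.py 0.522 0.242 0.21 -1.3
```

```text
time_s: 45.5
ee_pos: [0.485, 0.0392, 0.2108]
tcp_rot: [1.0, -0.018, 0.0, 0.0]
ft_force: [0.4, -0.2, 0.2]
gripper_width: 1.001
grip_force: 0.0
3093 1/50/99% [[0.4563, 0.0172, 0.0384], [0.4875, 0.0389, 0.0432], [0.5157, 0.0606, 0.0452]] rect ((486.02978515625, 38.91587448120117), (44.86886215209961, 60.935062408447266), 87.8739013671875)
side -0.89 0.0179
side -1.76 0.0601
pos [0.4864 0.0392 0.2146] yaw -2.1 tilt z [ 5.6e-03 -4.0e-04 -1.0e+00] t 45.55 F [ 1.7 -0.   3.8] grip 0.0 w 1.002 j [-0.05  0.32  1.91 -0.    0.91  1.55]
turn/5deg [ 0.002 -0.064 -0.159] shift/25mm [ 1.238 -8.141  0.184]
```

```bash
python3 -m crank '{"rotation":[[0,0,-0.159],[0,0,0],[0,0,0],[0,0,0],[0,0,0],[0,0,0],[0,0,0],[0,0,0],[0,0,0],[0,0,0],[0,0,0],[0,0,0],[0,0,0]],"offset":[[0,0,0],[0.14,-0.9,0],[0.14,-0.9,0],[0.14,-0.9,0],[0.14,-0.9,0],[0.14,-0.9,0],[0.14,-0.9,0],[0.14,-0.9,0],[0.14,-0.9,0],[0.12,-0.91,0],[0,0,0],[0,0,0],[0,0,0]],"claw":[0.2,0.3,0.3,0.3,0.3,0.3,0.3,0.3,0.3,0.3,0.3,0.3,0.3]}'; python3 obj.py w10 .478 .565 .21 .275 .05 .11; python3 plan.py 0.5222 0.242 0.061 -1.3; python3 - <<'E'
from edges import *
for n,ribs in(("w4",((330,176,327,262),(415,176,410,262))),("w9",((330,176,327,262),(415,176,410,262)))):
    d=np.load(n+".npz"); P=np.load(n+"P.npy"); hsv=cv2.cvtColor(d["color"],cv2.COLOR_RGB2HSV); m=(hsv[...,1]<45)&(hsv[...,2]>165)
    for a,b in((315,340),(400,424)):
        q=P[185:258,a:b][m[185:258,a:b]]; print(n,"rib",len(q),fit(q,0,.45))
    q=P[258:276,244:470][m[258:276,244:470]]; print(n,"lip",len(q),fit(q,1,0))
E
```

```text
time_s: 46.63
ee_pos: [0.5204, 0.2406, 0.2085]
tcp_rot: [1.0, -0.011, -0.001, 0.0]
ft_force: [0.3, -0.1, -0.5]
gripper_width: 0.698
grip_force: 0.0
3310 1/50/99% [[0.4876, 0.2228, 0.0541], [0.5271, 0.2414, 0.0875], [0.5593, 0.2566, 0.0907]] rect ((522.3279418945312, 240.01510620117188), (34.373985290527344, 75.3481674194336), 88.3381118774414)
side -9.1 0.2229
side -3.09 0.2566
pos [0.5206 0.2404 0.2088] yaw -1.32 tilt z [-1.1e-03 -6.0e-04 -1.0e+00] t 46.6833 F [ 0.1 -0.4  0.2] grip 0.0 w 0.698 j [ 0.32  0.44  1.71 -0.    0.99  1.91]
turn/5deg [ 0.007  0.012 -0.004] shift/25mm [ 0.063 -0.066  5.912]
w4 rib 98 pos 1.4 yaw -2.33 sd 0.46 n 95 z 7.3
w4 rib 79 pos -83.5 yaw -2.42 sd 0.47 n 75 z 7.5
w4 lip 30 pos 407.1 yaw 2.11 sd 0.46 n 20 z 7.6
w9 rib 82 pos 1.5 yaw -2.31 sd 0.42 n 79 z 7.6
w9 rib 68 pos -83.6 yaw -2.54 sd 0.52 n 63 z 7.2
w9 lip 14 pos 403.0 yaw -0.98 sd 0.30 n 12 z 7.3
```

```bash
python3 -m crank '{"rotation":[[0,0,0],[0,0,0],[0,0,0],[0,0,0],[0,0,0],[0,0,0],[0,0,0],[0,0,0],[0,0,0],[0,0,0],[0,0,0],[0,0,0],[0,0,0],[0,0,0],[0,0,0],[0,0,0],[0,0,0],[0,0,0]],"offset":[[0.06,-0.06,0.5],[0,0,0.9],[0,0,0.9],[0,0,0.9],[0,0,0.9],[0,0,0.9],[0,0,0.6],[0,0,0.25],[0,0,0.1],[0,0,0],[0,0,0],[0,0,0],[0,0,0],[0,0,0],[0,0,0],[0,0,0],[0,0,0],[0,0,0]],"claw":[0.3,0.3,0.3,0.3,0.3,0.3,0.3,0.3,0.3,0.3,0.3,0.5,0.7,1,1,1,1,1]}' 15; python3 plan.py 0.473 -0.0428 0.18 -2.15
```

```text
time_s: 48.18
ee_pos: [0.5225, 0.2427, 0.0607]
tcp_rot: [1.0, -0.011, 0.0, 0.0]
ft_force: [-0.5, -0.4, 0.4]
gripper_width: 0.334
grip_force: 15.0
pos [0.5225 0.2427 0.0607] yaw -1.31 tilt z [ 1.e-04 -1.e-04 -1.e+00] t 48.1833 F [-0.5 -0.4  0.4] grip 15.0 w 0.334 j [ 0.32  0.64  1.83 -0.    0.66  1.91]
turn/5deg [ 0.001 -0.001  0.168] shift/25mm [-1.549 11.486 -4.774]
```

```bash
python3 -m crank '{"rotation":[[0,0,0],[0,0,0],[0,0,0],[0,0,0],[0,0,0],[0,0,0],[0,0,0.168],[0,0,0],[0,0,0],[0,0,0],[0,0,0],[0,0,0],[0,0,0],[0,0,0],[0,0,0],[0,0,0],[0,0,0],[0,0,0],[0,0,0],[0,0,0]],"offset":[[0,0,-0.3],[0,0,-0.9],[0,0,-0.9],[0,0,-0.9],[0,0,-0.9],[0,0,-0.87],[0,0,0],[-0.07,0.5,0],[-0.13,0.95,0],[-0.13,0.95,0],[-0.13,0.95,0],[-0.13,0.95,0],[-0.13,0.95,0],[-0.13,0.95,0],[-0.13,0.95,0],[-0.13,0.95,0],[-0.13,0.95,0],[-0.13,0.95,0],[-0.13,0.95,0],[-0.04,0.54,0]],"claw":[1,1,1,1,1,1,1,1,1,1,1,1,1,1,1,1,1,1,1,1]}'; python3 -m crank '{"rotation":[[0,0,0],[0,0,0],[0,0,0]],"offset":[[0,0,0],[0,0,0],[0,0,0]],"claw":[1,1,1]}';  python3 plan.py 0.4734 -0.0428 0.063 -2.15
```

```text
time_s: 49.85
ee_pos: [0.4716, -0.0451, 0.1789]
tcp_rot: [1.0, -0.019, -0.001, -0.0]
ft_force: [-0.6, -0.5, 0.6]
gripper_width: 0.333
grip_force: 15.0
time_s: 50.1
ee_pos: [0.4728, -0.0427, 0.1794]
tcp_rot: [1.0, -0.019, -0.001, -0.0]
ft_force: [1.2, -0.1, -1.1]
gripper_width: 0.336
grip_force: 15.0
pos [ 0.4728 -0.0427  0.1794] yaw -2.17 tilt z [-1.1e-03  2.0e-04 -1.0e+00] t 50.1 F [ 1.2 -0.1 -1.1] grip 15.0 w 0.336 j [-0.23  0.35  1.98 -0.    0.81  1.38]
turn/5deg [-0.002  0.012 -0.003] shift/25mm [2.500e-02 4.000e-03 4.655e+00]
```

```bash
python3 -m crank '{"rotation":[[0,0,0],[0,0,0],[0,0,0],[0,0,0],[0,0,0],[0,0,0],[0,0,0],[0,0,0],[0,0,0],[0,0,0],[0,0,0],[0,0,0]],"offset":[[0.02,0,0.5],[0,0,0.9],[0,0,0.9],[0,0,0.8],[0,0,0.7],[0,0,0.5],[0,0,0.25],[0,0,0.1],[0,0,0.03],[0,0,0],[0,0,0],[0,0,0]],"claw":[1,1,1,1,1,1,1,1,1,1,1,1]}'; python3 plan.py 0.4734 -0.0428 0.0615 -2.15
```

```text
time_s: 51.1
ee_pos: [0.474, -0.043, 0.0635]
tcp_rot: [1.0, -0.019, 0.001, 0.0]
ft_force: [0.0, 0.3, -0.4]
gripper_width: 0.332
grip_force: 15.0
pos [ 0.474  -0.043   0.0635] yaw -2.14 tilt z [ 1.2e-03 -3.0e-04 -1.0e+00] t 51.1 F [ 0.   0.3 -0.4] grip 15.0 w 0.332 j [-0.23  0.55  2.08 -0.    0.51  1.38]
turn/5deg [ 0.003 -0.014  0.001] shift/25mm [-0.024 -0.005  0.08 ]
```

```bash
python3 -m crank '{"rotation":[[0,0,0],[0,0,0],[0,0,0],[0,0,0],[0,0,0]],"offset":[[-0.02,0,0.05],[0,0,0.03],[0,0,0.02],[0,0,0],[0,0,0]],"claw":[1,1,1,1,1]}'; python3 -m crank '{"rotation":[[0,0,0],[0,0,0],[0,0,0],[0,0,0],[0,0,0],[0,0,0],[0,0,0],[0,0,0],[0,0,0],[0,0,0],[0,0,0],[0,0,0],[0,0,0]],"offset":[[0,0,0],[0,0,0],[0,0,0],[0,0,0],[0,0,-0.2],[0,0,-0.6],[0,0,-0.9],[0,0,-0.9],[0,0,-0.9],[0,0,-0.9],[0,0,-0.9],[0,0,-0.9],[0,0,-0.9]],"claw":[0.6,0.4,0.3,0.3,0.3,0.3,0.3,0.3,0.3,0.2,0,0,0]}'; python3 -m crank '{"rotation":[[0,0,0],[0,0,0]],"offset":[[0,0,0],[0,0,0]],"claw":[0,0]}'; python3 obj.py w11 .41 .54 -.075 -.01 .05 .11;python3 plan.py 0.4011 0.244 0.26 -1.3
```

```text
time_s: 51.52
ee_pos: [0.4735, -0.043, 0.0613]
tcp_rot: [1.0, -0.019, 0.001, 0.0]
ft_force: [-2.7, 0.5, 13.9]
gripper_width: 0.331
grip_force: 15.0
time_s: 52.6
ee_pos: [0.4729, -0.0428, 0.2394]
tcp_rot: [1.0, -0.019, 0.0, 0.0]
ft_force: [0.4, -0.3, 0.4]
gripper_width: 0.92
grip_force: 0.0
time_s: 52.77
ee_pos: [0.4734, -0.0429, 0.2388]
tcp_rot: [1.0, -0.019, 0.001, 0.0]
ft_force: [-0.2, 0.3, -0.5]
gripper_width: 0.996
grip_force: 0.0
2775 1/50/99% [[0.4384, -0.0622, 0.0546], [0.4774, -0.0434, 0.0885], [0.5102, -0.0279, 0.0918]] rect ((473.17401123046875, -44.830379486083984), (34.557186126708984, 75.65140533447266), 87.85662078857422)
side -5.86 -0.0619
side -3.78 -0.028
pos [ 0.473  -0.0429  0.2378] yaw -2.15 tilt z [ 3.e-04 -1.e-04 -1.e+00] t 52.8167 F [-0.   0.4 -0.6] grip 0.0 w 1.0 j [-0.23  0.27  1.91 -0.    0.96  1.38]
turn/5deg [ 0.002 -0.003 -0.171] shift/25mm [ -3.134 -11.407  -0.887]
```

The pouch sits 1.8 mm to the right of where it stood, so I'll regrip it and correct that.

```bash
python3 -m crank '{"rotation":[[0,0,0],[0,0,0],[0,0,0],[0,0,0],[0,0,0],[0,0,0],[0,0,0],[0,0,0],[0,0,0],[0,0,0],[0,0,0],[0,0,0],[0,0,0],[0,0,0],[0,0,0],[0,0,0],[0,0,0],[0,0,0],[0,0,0],[0,0,0]],"offset":[[0,0,0.5],[0,0,0.9],[0,0,0.9],[0,0,0.9],[0,0,0.9],[0,0,0.9],[0,0,0.9],[0,0,0.7],[0,0,0.3],[0,0,0.1],[0,0,0],[0,0,0],[0,0,0],[0,0,0],[0,0,0],[0,0,0],[0,0,0],[0,0,0],[0,0,0],[0,0,0]],"claw":[0.3,0.3,0.3,0.3,0.3,0.3,0.3,0.3,0.3,0.3,0.3,0.3,0.3,0.6,1,1,1,1,1,1]}' 15; python3 plan.py 0.473 -0.0412 0.063 -2.15
```

```text
time_s: 54.48
ee_pos: [0.4732, -0.0429, 0.0629]
tcp_rot: [1.0, -0.019, 0.0, 0.0]
ft_force: [0.4, -0.0, 2.3]
gripper_width: 0.329
grip_force: 15.0
pos [ 0.4732 -0.0429  0.0629] yaw -2.15 tilt z [ 0.e+00 -1.e-04 -1.e+00] t 54.4833 F [ 0.4 -0.   2.3] grip 15.0 w 0.329 j [-0.23  0.55  2.08 -0.    0.51  1.38]
turn/5deg [ 0.001 -0.001  0.   ] shift/25mm [-0.011 -0.069 -0.003]
```

```bash
python3 -m crank '{"rotation":[[0,0,0],[0,0,0],[0,0,0],[0,0,0],[0,0,0],[0,0,0],[0,0,0],[0,0,0],[0,0,0],[0,0,0],[0,0,0],[0,0,0],[0,0,0],[0,0,0],[0,0,0]],"offset":[[0,0,-0.15],[0,0,-0.05],[0,-0.07,0],[0,0,0],[0,0,0.12],[0,0,0.06],[0,0,0.05],[0,0,0],[0,0,0],[0,0,0],[0,0,0],[0,0,0],[0,0,0],[0,0,-0.1],[0,0,-0.5]],"claw":[1,1,1,1,1,1,1,1,1,0.6,0.4,0.3,0.3,0.3,0.3]}';  python3 -m crank '{"rotation":[[0,0,0],[0,0,0],[0,0,0],[0,0,0],[0,0,0],[0,0,0],[0,0,0],[0,0,0],[0,0,0]],"offset":[[0,0,-0.9],[0,0,-0.9],[0,0,-0.9],[0,0,-0.9],[0,0,-0.9],[0,0,-0.9],[0,0,-0.9],[0,0,0],[0,0,0]],"claw":[0.3,0.3,0.2,0,0,0,0,0,0]}';python3 obj.py w12 .41 .54 -.075 -.01 .05 .11;python3 plan.py 0.4011 0.244 0.26 -1.3
```

```text
time_s: 55.73
ee_pos: [0.4726, -0.0411, 0.0761]
tcp_rot: [1.0, -0.019, -0.001, -0.0]
ft_force: [-0.6, 0.0, 0.3]
gripper_width: 0.676
grip_force: 0.0
time_s: 56.48
ee_pos: [0.4734, -0.0412, 0.2355]
tcp_rot: [1.0, -0.019, 0.001, 0.0]
ft_force: [-0.3, -0.2, 0.0]
gripper_width: 0.997
grip_force: 0.0
2830 1/50/99% [[0.4384, -0.0604, 0.0538], [0.4774, -0.0417, 0.0885], [0.5101, -0.0261, 0.0918]] rect ((473.1997985839844, -43.012420654296875), (34.49655532836914, 75.34391021728516), 87.87494659423828)
side -5.86 -0.0601
side -3.31 -0.0263
pos [ 0.473  -0.0411  0.2345] yaw -2.15 tilt z [ 2.e-04 -1.e-04 -1.e+00] t 56.5333 F [-0.3 -0.5 -0.2] grip 0.0 w 1.0 j [-0.23  0.27  1.91 -0.    0.96  1.38]
turn/5deg [ 0.001 -0.002 -0.17 ] shift/25mm [ -3.136 -11.336  -1.022]
```

The pouch is now exactly as before. Next is the carton.

```bash
python3 -m crank '{"rotation":[[0,0,-0.17],[0,0,0],[0,0,0],[0,0,0],[0,0,0],[0,0,0],[0,0,0],[0,0,0],[0,0,0],[0,0,0],[0,0,0],[0,0,0],[0,0,0],[0,0,0],[0,0,0],[0,0,0]],"offset":[[0,0,-0.8],[-0.26,-0.94,-0.2],[-0.26,-0.95,0],[-0.26,-0.95,0],[-0.26,-0.95,0],[-0.26,-0.95,0],[-0.26,-0.95,0],[-0.26,-0.95,0],[-0.26,-0.95,0],[-0.26,-0.95,0],[-0.26,-0.95,0],[-0.27,-0.95,0],[-0.27,-0.9,0],[0,0,0],[0,0,0],[0,0,0]],"claw":[0,0,0,0,0,0,0,0,0,0,0,0,0,0,0,0]}';python3 plan.py 0.4010 0.244 0.1545 -1.3
```

```text
time_s: 57.87
ee_pos: [0.401, 0.2436, 0.2587]
tcp_rot: [1.0, -0.011, -0.001, 0.0]
ft_force: [0.0, 0.2, -1.0]
gripper_width: 0.997
grip_force: 0.0
pos [0.401  0.2436 0.2587] yaw -1.27 tilt z [-1.5e-03 -9.0e-04 -1.0e+00] t 57.8667 F [ 0.   0.2 -1. ] grip 0.0 w 0.997 j [ 0.41  0.24  1.89 -0.    1.02  2.  ]
turn/5deg [0.011 0.017 0.005] shift/25mm [-2.000e-03 -1.500e-02  4.169e+00]
```

```bash
python3 -m crank '{"rotation":[[0,0,0],[0,0,0],[0,0,0],[0,0,0],[0,0,0],[0,0,0],[0,0,0],[0,0,0],[0,0,0],[0,0,0],[0,0,0],[0,0,0],[0,0,0],[0,0,0],[0,0,0]],"offset":[[0,-0.01,0.5],[0,0,0.9],[0,0,0.9],[0,0,0.9],[0,0,0.6],[0,0,0.35],[0,0,0],[0,0,0],[0,0,0],[0,0,0],[0,0,0],[0,0,0],[0,0,0],[0,0,0],[0,0,0]],"claw":[0.1,0.1,0.1,0.1,0.1,0.1,0.1,0.1,0.5,1,1,1,1,1,1]}' 35;python3 plan.py 0.4718 -0.1284 0.29 -2.15
```

```text
time_s: 59.12
ee_pos: [0.4013, 0.2444, 0.1562]
tcp_rot: [1.0, -0.011, 0.0, -0.0]
ft_force: [-1.1, -0.9, 6.3]
gripper_width: 0.608
grip_force: 35.0
pos [0.4013 0.2444 0.1562] yaw -1.29 tilt z [ 5.e-04  1.e-04 -1.e+00] t 59.1167 F [-1.1 -0.9  6.3] grip 35.0 w 0.608 j [ 0.41  0.38  2.01 -0.    0.75  2.  ]
turn/5deg [-0.002 -0.006  0.172] shift/25mm [ 3.376 14.794 -5.353]
```

```bash
python3 -m crank '{"rotation":[[0,0,0],[0,0,0],[0,0,0],[0,0,0],[0,0,0],[0,0,0],[0,0,0],[0,0,0.172],[0,0,0],[0,0,0],[0,0,0],[0,0,0],[0,0,0],[0,0,0],[0,0,0],[0,0,0],[0,0,0],[0,0,0],[0,0,0],[0,0,0]],"offset":[[0,0,-0.3],[0,0,-0.8],[0,0,-0.9],[0,0,-0.9],[0,0,-0.9],[0,0,-0.9],[0,0,-0.65],[0.05,0.3,0],[0.16,0.7,0],[0.2,0.9,0],[0.2,0.9,0],[0.21,0.9,0],[0.21,0.9,0],[0.21,0.9,0],[0.21,0.9,0],[0.21,0.9,0],[0.21,0.9,0],[0.21,0.9,0],[0.21,0.9,0],[0.21,0.9,0]],"claw":[1,1,1,1,1,1,1,1,1,1,1,1,1,1,1,1,1,1,1,1]}'
python3 -m crank '{"rotation":[[0,0,0],[0,0,0],[0,0,0],[0,0,0],[0,0,0],[0,0,0],[0,0,0],[0,0,0]],"offset":[[0.21,0.9,0],[0.21,0.9,0],[0.21,0.9,0],[0.16,0.8,0],[0.09,0.4,0],[0,0,0],[0,0,0],[0,0,0]],"claw":[1,1,1,1,1,1,1,1]}'
python3 plan.py 0.4718 -0.1284 0.1585 -2.15
```

```text
time_s: 60.78
ee_pos: [0.4528, -0.0318, 0.2884]
tcp_rot: [1.0, -0.019, -0.001, -0.0]
ft_force: [0.6, 0.6, -3.4]
gripper_width: 0.61
grip_force: 35.0
time_s: 61.45
ee_pos: [0.4714, -0.1279, 0.2892]
tcp_rot: [1.0, -0.019, -0.0, -0.0]
ft_force: [0.0, 0.7, -4.0]
gripper_width: 0.613
grip_force: 35.0
pos [ 0.4714 -0.1279  0.2892] yaw -2.16 tilt z [-9.e-04  6.e-04 -1.e+00] t 61.45 F [ 0.   0.7 -4. ] grip 35.0 w 0.613 j [-0.4   0.23  1.8   0.    1.11  1.21]
turn/5deg [-0.006  0.011 -0.002] shift/25mm [0.017 0.02  5.228]
```

```bash
python3 -m crank '{"rotation":[[0,0,0],[0,0,0],[0,0,0],[0,0,0],[0,0,0],[0,0,0],[0,0,0],[0,0,0],[0,0,0],[0,0,0],[0,0,0],[0,0,0]],"offset":[[0.01,0.02,0.5],[0,0,0.9],[0,0,0.9],[0,0,0.9],[0,0,0.8],[0,0,0.6],[0,0,0.4],[0,0,0.17],[0,0,0.04],[0,0,0],[0,0,0],[0,0,0]],"claw":[1,1,1,1,1,1,1,1,1,1,1,1]}'; python3 plan.py 0.4718 -0.1284 0.157 -2.15
```

```text
time_s: 62.45
ee_pos: [0.4724, -0.1291, 0.1601]
tcp_rot: [1.0, -0.019, 0.001, 0.0]
ft_force: [0.2, -0.8, -4.2]
gripper_width: 0.61
grip_force: 35.0
pos [ 0.4724 -0.1291  0.1601] yaw -2.15 tilt z [ 1.2e-03 -6.0e-04 -1.0e+00] t 62.45 F [ 0.2 -0.8 -4.2] grip 35.0 w 0.61 j [-0.4   0.4   1.97 -0.    0.78  1.21]
turn/5deg [ 0.006 -0.015  0.   ] shift/25mm [-0.023 -0.026  0.124]
```

```bash
python3 -m crank '{"rotation":[[0,0,0],[0,0,0],[0,0,0],[0,0,0],[0,0,0]],"offset":[[0,-0.02,0.06],[0,0,0.04],[0,0,0.03],[0,0,0],[0,0,0]],"claw":[1,1,1,1,1]}';python3 plan.py
```

```text
time_s: 62.87
ee_pos: [0.4723, -0.1288, 0.1571]
tcp_rot: [1.0, -0.019, 0.001, 0.0]
ft_force: [-3.7, -0.6, 10.6]
gripper_width: 0.61
grip_force: 35.0
pos [ 0.4723 -0.1288  0.1571] yaw -2.17 tilt z [ 1.2e-03 -6.0e-04 -1.0e+00] t 62.8667 F [-3.7 -0.6 10.6] grip 35.0 w 0.61 j [-0.4   0.4   1.97 -0.    0.77  1.21]
```

Contact. I'll release, rise to the same height as the earlier carton view, and compare.

```bash
python3 -m crank '{"rotation":[[0,0,0],[0,0,0],[0,0,0],[0,0,0],[0,0,0],[0,0,0],[0,0,0],[0,0,0],[0,0,0],[0,0,0],[0,0,0],[0,0,0],[0,0,0],[0,0,0]],"offset":[[0,0,0],[0,0,0],[0,0,0],[0,0,0],[0,0,0],[0,0,-0.2],[0,0,-0.6],[0,0,-0.9],[0,0,-0.9],[0,0,-0.9],[0,0,-0.9],[0,0,-0.8],[0,0,0],[0,0,0]],"claw":[0.8,0.4,0.1,0,0,0,0,0,0,0,0,0,0,0]}'; python3 obj.py w13 .36 .56 -.2 -.07 .165 .185
python3 - <<'E'
from h import *
for n in("w2","w13"):
    P=np.load(n+"P.npy"); q=P[(P[...,2]>.165)&(P[...,2]<.185)&(P[...,1]<-.07)&(P[...,1]>-.2)&(P[...,0]>.36)&(P[...,0]<.56)]
    print(n,np.percentile(q,[1,50,99],axis=0).round(4).tolist(),cv2.minAreaRect((q[:,:2]*1000).astype(np.float32)))
    for xs in(.42,.47,.52): print(xs,np.percentile(q[abs(q[:,0]-xs)<.006][:,1],[2,98]).round(4))
E
python3 plan.py 0.4723 -0.1288 0.2866
```

```text
time_s: 64.03
ee_pos: [0.4722, -0.1286, 0.2869]
tcp_rot: [1.0, -0.019, 0.001, 0.0]
ft_force: [0.3, 0.6, -1.6]
gripper_width: 0.996
grip_force: 0.0
13144 1/50/99% [[0.4081, -0.1587, 0.1742], [0.481, -0.1291, 0.1759], [0.5391, -0.0995, 0.1777]] rect ((473.1377868652344, -127.3642349243164), (62.151100158691406, 134.05384826660156), 87.66890716552734)
side -2.26 -0.1569
side 1.54 -0.1008
w2 [[0.4087, -0.1582, 0.1742], [0.4811, -0.1289, 0.1759], [0.539, -0.0992, 0.1776]] ((473.249267578125, -127.06973266601562), (62.184696197509766, 133.61170959472656), 87.62213134765625)
0.42 [-0.1549 -0.0998]
0.47 [-0.1563 -0.1014]
0.52 [-0.1588 -0.1032]
w13 [[0.4081, -0.1587, 0.1742], [0.481, -0.1291, 0.1759], [0.5391, -0.0995, 0.1777]] ((473.1377868652344, -127.3642349243164), (62.151100158691406, 134.05384826660156), 87.66890716552734)
0.42 [-0.1547 -0.1001]
0.47 [-0.1569 -0.1018]
0.52 [-0.1589 -0.1028]
pos [ 0.4719 -0.1285  0.2859] yaw -2.16 tilt z [ 1.e-04 -1.e-04 -1.e+00] t 64.0833 F [ 0.1 -0.5 -0.8] grip 0.0 w 0.999 j [-0.4   0.24  1.81 -0.    1.1   1.21]
turn/5deg [ 0.001 -0.001 -0.   ] shift/25mm [ 0.017  0.011 -0.026]
```

View pics/w13.png

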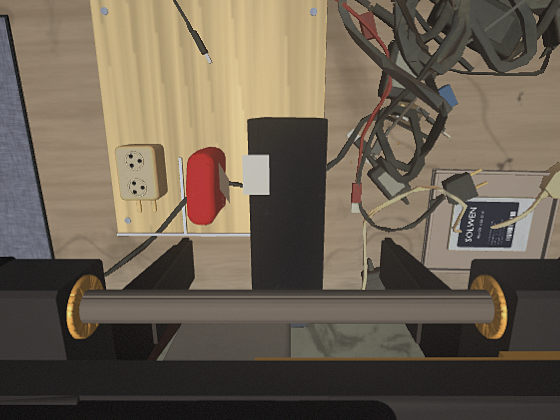

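The picture matches the earlier carton view: adaptor (138,172), pouch (206,186) and carton (287,200) all stand where they did, to within about half a millimetre. The drive lies in the tray at (490,225). I'll hand it in.

```bash
python3 -c "
from rig import ctrl
print(ctrl.finish_job())"
```

```text
the job is handed in; nothing more can be done
None
```

The job is handed in at about 64 s of the 141 s allowed: the drive lies flat in the middle of the tray, lengthwise, and the carton, pouch and adaptor stand upright in their bays, within about 1 mm of where they stood by the wrist camera.

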